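# Clear the bench after an engine strip-down

## Robot

A 7-joint arm with a two-finger parallel gripper is mounted at the origin on the work surface. World frame = base frame: x ahead of the robot, y to its left, z up, the work surface at z = 0. Lengths are in m, angles in degrees, forces in N, time in s.
With the tool pointing down it reaches from about 0.4 to 0.925 m from the base axis. Payload 4.1 kg.
Tool frame: the origin (TCP) lies between the finger pads; the fingertips stand robot.tips_ahead ahead of it and the grasp point (between the pads) lies 2 mm behind it (robot.tips_ahead is the distance from the TCP to the fingertips, in m); x points along the fingers, y is the direction in which the jaws open and shut, and the axes are right-handed (so a half turn about x gives the same grasp; the last joint's range is limited). The gripper opens to 85 mm and grips with 20 to 120 N. Pads are 22 mm wide; open, the fingers measure 114 mm over their backs; the gripper's body (76 mm by 85 mm) begins 54 mm behind the grasp point. The pads swing forward as they close: fully open they stand 13 mm farther back than shut.
Start: joints at [-71.505, 22.827, 2.584, 88.041, -1.071, 69.15, -2.905], TCP at [0.266, 0.593, 0.248] pointing down, gripper open.
Joint ranges: [-161.44, 161.44], [-28.35, 127.94], [-78.24, 83.42], [0, 140.83], [-78.03, 258.03], [13.02, 114.36], [-168.23, 168.23]. Speed limits (degrees/s): [147.25, 147.25, 180, 180, 180, 180, 180].

## Interface

Orientations are given as [roll, pitch, yaw] about the fixed x, y, z axes, in that order (R = Rz(yaw) Ry(pitch) Rx(roll)).
In Python, from plant import robot gives the robot as it stands.
- The arm moves only by the tool send_rows, never from a script. Its argument "rows" is a list of rows, each a list of 2 entries, a list of its own where there are three numbers: the shift along the tool's x, y, z in m, then the turn, a rotation vector about the tool's x, y, z in rad. In form: [[[tx, ty, tz], [wx, wy, wz]], ...]. A call has 1 to 20 rows; each row is the pose to reach, as a shift and turn from the pose measured when the call began, along the tool's axes at that moment; what a row does not reach only later rows make up. A row lasts 1/10 s, in which the tool goes at most 50 mm and 8.59 degrees, less where a joint would pass 70% of its speed; a pose out of reach is approached as far as the arm can. A call with a gripper value outside its range is refused whole. "fingers" is the closure, from -1 (fully open) to 1 (shut), set as the call begins (left out, the last holds). The fingers move at their own pace and stop on an object; "squeeze" is the grip in N (left out, the last holds). Time passes only in rows, so rows that repeat a pose let the fingers close. It gives the time, the measured TCP pose, the force and the opening at its end, in the units of the state.
- robot.get_state(): the state, without advancing time (a new reading comes with each control period).
- robot.capture(name): name is "side" or "top"; returns (picture, depth): 420x560x3 uint8, red, green, blue; 420x560 float32, m along the optical axis (not along the pixel's ray), 0 where there is no reading.
- robot.camera_info(name): a dict with "fx", "fy", "cx", "cy" (pixels), "position" and "attitude" of the camera in the world. Camera axes: x right, y up, looking along -z (the intrinsics and any distortion apply to the point x, -y, -z); pixel columns grow to the right and rows downward; lengths in m; the calibration is good to about 2 mm. A picture is of the moment at which its call begins. camera_info takes no time and is no camera call.
- robot.hand_in(): hands the job in, once; it reports no verdict.
The state is a dict: "t": time; "qpos": joint angles; "joint_vel": joint speeds; "joint_torque": joint torques, N m; "tcp_pos": TCP position; "ee_rot": TCP orientation; "wrist_force": force on the tool from outside, world axes, zero at the start; "ft_torque": the same for the moment, N m; "gripper_width": finger opening in m.
Only numpy, scipy, OpenCV 4.12 (cv2) and the standard library are available. Lean on these libraries where they do the work, as an engineer would, in place of code of your own. Each camera call takes 0.05 s, during which the arm holds its last target. There are 200 camera calls.

## Task

Clear the bench after the engine strip-down. Tip the yellow tilt-out bin fully forward by its black bar, put every used air filter (pleated block, black ends) into it, and then push the bin back until it clicks home. Pack the grey crate, heavy parts lowest: both aluminium castings upright, flat on its floor, and every orange cover there is lying flat, slots up, on top of the castings (a third may lie on another cover); leave the other things on the bench alone.

Things in the scene. Friction and masses are not known exactly. Their poses are not given: they have to be found in the camera images.
- bin (a joint): tilt of the yellow tilt-out bin, rad: 0 = upright, home and held by a spring catch (the start), 0.75 = tipped fully forward on its stop. It turns about its bottom front edge, top towards the robot. Passing the catch takes about 4 to 8 N at the bar either way; closing, it clicks between 0.10 and 0.04 rad. Elsewhere light friction: past about 0.25 it stays where it is left, below that it leans back against the catch.
- bin_pivot (a point): middle of the bin's pivot line, 20 mm above the table, on the fixed blue sheet-metal housing (212 wide, 135 deep, 161 high, open front towards the robot). x points straight back into the housing, y along the pivot line, z up; it does not move with the bin. The housing's top plate starts 55 mm behind the pivot line.
- bin_bar (a point): middle of the black grip bar over the bin's front panel: round, 16 mm thick, along y, 145 mm free between its end posts, 185 mm from the pivot line (straight above it when home, so 205 mm over the table). Below it an open window 27 mm high, then the panel (150 mm high). Fingers fit in front of and behind the bar from above. Moves with the bin.
- bin_inside (a point): point moving with the bin, 55 mm behind its front, 45 mm above its floor. Inside 102 deep (x), 170 wide (y), back wall 75 high. Mouth hidden when home. Tipped fully, a V trough, lowest at the pivot line; mouth from 100 mm in front of that line (panel edge 130 mm over the table; bar 126 mm in front, 155 mm up) to 29 mm behind it (back wall edge 150 mm up).
- crate_floor (a point): centre of the inner floor (5 mm above the table) of the grey open packing crate with black ribs: outside 150 (x) by 190 (y) by 70 high, inside 140 by 180 by 65 deep, 5 mm walls. x, y along its sides, z up. The crate is fixed to the table.
- casting1_mid (a point): centre of a finned aluminium cylinder casting, a block 90 (x) by 44 (y) by 45 (z) mm with flat top, 0.4 to 0.65 kg, standing flat on the table at the start; z up.
- filter1_mid (a point): centre of a used pleated air filter with black end caps and paper-brown pleats, a block 80 (x) by 46 (y) by 50 (z) mm, 0.11 kg; z up. May be absent (None).
- casting2_mid (a point): centre of a finned aluminium cylinder casting, a block 90 (x) by 44 (y) by 45 (z) mm with flat top, 0.4 to 0.65 kg, standing flat on the table at the start; z up.
- filter2_mid (a point): centre of a used pleated air filter with black end caps and paper-brown pleats, a block 80 (x) by 46 (y) by 50 (z) mm, 0.11 kg; z up. May be absent (None).
- cover1_mid (a point): centre of a light orange plastic engine cover with dark cooling slots on top, a low box 100 (x) by 50 (y) by 30 (z) mm, 0.09 kg; z up. May be absent (None).
- cover2_mid (a point): centre of a light orange plastic engine cover with dark cooling slots on top, a low box 100 (x) by 50 (y) by 30 (z) mm, 0.09 kg; z up. May be absent (None).
- cover3_mid (a point): centre of a light orange plastic engine cover with dark cooling slots on top, a low box 100 (x) by 50 (y) by 30 (z) mm, 0.09 kg; z up. May be absent (None).
- battery: bystander: black drill battery with a red band, 85 x 46 x 52 high; origin at the centre of its underside
- grease_tin: bystander: round green grease tin, 52 across, 50 high; origin at the centre of its underside
- screwdriver: bystander: red-handled screwdriver lying near the robot at its right, 200 long; origin at its middle

How it is judged:
By the outcome, as a careful person would: the job done as asked, in the order asked, and still so for the second after the job is handed in, with the robot touching nothing.
Of filter1, filter2 only 1 to 2 are there at a start; the rules pass over those that are not, and their reading is None.
Of cover1, cover2, cover3 only 2 to 3 are there at a start; the rules pass over those that are not, and their reading is None.
At some moment in a run one of casting1, casting2, cover1, cover2, cover3, filter1, filter2 may be knocked a few centimetres aside while the robot is not near it.
It also fails if it takes over 210 s, if anything falls off the work surface, if the arm or the gripper's body presses on something with over 40 N, if the wrist force passes 120 N, or if a joint passes its speed limit or range.

## Working session

There is one attempt and no reset: what is moved stays moved. The work goes in short steps, Python scripts to look and compute and a tool call to move; the robot and the scene stay as the last step left them, time stands still between calls to the robot, and variables do not carry over. Pictures are saved under pics/ and viewed, about 12 in all and at most 16, crops included, and the job is handed in when it is done.

Besides the shell and the picture viewer there is one more tool, called after "Request:" as a command line: name --argument value ..., lists and objects as JSON in quotes. send_rows: Moves the arm, as the interface text tells. Its arguments: {"type":"object","properties":{"rows":{"type":"array","items":{"type":"array"}},"fingers":{"type":"number"},"squeeze":{"type":"number"}},"required":["rows"]}

```bash
ls; mkdir -p pics; python3 - <<'E'
from plant import robot
import cv2
print(robot.get_state(), robot.tips_ahead)
for n in("top","side"):
    im,d=robot.capture(n); cv2.imwrite(f"pics/{n}0.png",im[:,:,::-1]); print(robot.camera_info(n))
    import numpy as np; np.save(f"pics/{n}0.npy",d)
E
```

```text
pics
{'t': 0.0, 'qpos': array([-71.50446886,  22.87398404,   2.5807134 ,  88.11528057,
        -1.07199051,  69.14925852,  -2.90490898]), 'joint_vel': array([ 0.10320986,  0.02354016, -0.10223606,  0.01545658, -0.04323936,
       -0.10123089, -0.06289545]), 'joint_torque': array([-2.80069862e-04, -4.75128186e+01,  1.36471029e+00, -2.54216230e+01,
        1.16782717e-02,  9.55094118e-03, -6.10496912e-06]), 'tcp_pos': array([0.2658488 , 0.59248235, 0.24723172]), 'ee_rot': array([ -86.176126  ,   89.8856402 , -110.33817849]), 'wrist_force': array([-0.0360056 ,  0.09911097, -0.08224633]), 'ft_torque': array([-0.00087001,  0.03725603,  0.00144999]), 'gripper_width': 0.08548750662013267} 0.017
{'fx': 441.92841068509824, 'fy': 441.92841068509824, 'cx': 276.9008684745911, 'cy': 219.46551681171417, 'position': array([0.41755063, 0.01131188, 1.2354519 ]), 'attitude': array([  3.84480099,  -1.05326723, -91.64496225])}
{'fx': 398.78657459778015, 'fy': 398.78657459778015, 'cx': 284.34538081990485, 'cy': 207.13098691494994, 'position': array([ 0.21545429, -0.66872915,  0.77768008]), 'attitude': array([ 47.79826865,   0.52028872, -24.49414024])}
```

View pics/top0.png

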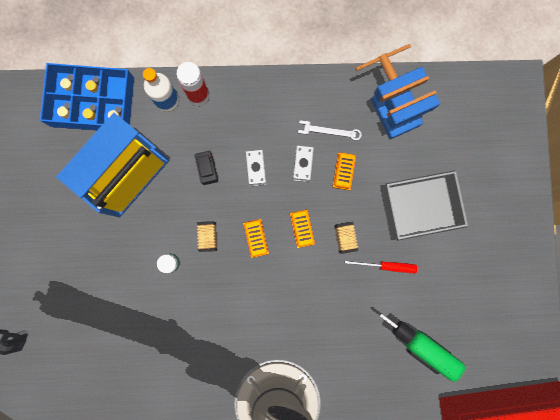

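View pics/side0.png

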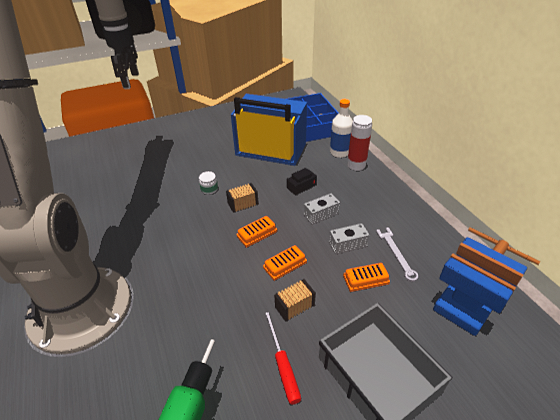

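The top view shows two filters at (207,237) and (346,237), castings at (256,168) and (303,163), and covers at (256,238), (303,229) and (344,171). The battery is at (206,168), the bin at (115,170) with its bar at (120,178), and the crate at (425,205).

```bash
cat > h.py <<'E'
import numpy as np, cv2
from scipy.spatial.transform import Rotation as R
from plant import robot
def cloud(name,d):
    c=robot.camera_info(name); v,u=np.mgrid[:420,:560]
    p=np.stack([(u-c['cx'])/c['fx']*d,-(v-c['cy'])/c['fy']*d,-d],-1)
    return p@R.from_euler('xyz',c['attitude'],degrees=True).as_matrix().T+c['position']
def shot(name,fn=None):
    im,d=robot.capture(name)
    if fn: cv2.imwrite(fn,im[:,:,::-1])
    return im,d,cloud(name,d)
def blobs(P,d,zmin=.012,zmax=.3,amin=60,roi=None):
    m=((P[...,2]>zmin)&(P[...,2]<zmax)&(d>0)).astype(np.uint8)
    n,l,s,_=cv2.connectedComponentsWithStats(m)
    for i in range(1,n):
        if s[i,4]<amin or s[i,4]>12000: continue
        q=P[l==i]; zt=np.percentile(q[:,2],90); t=q[q[:,2]>zt-.008]
        (cx,cy),(w,h),a=cv2.minAreaRect((t[:,:2]*1000).astype(np.float32))
        if w<h: w,h,a=h,w,a+90
        print('px',(s[i,0]+s[i,2]//2,s[i,1]+s[i,3]//2),'c',round(cx),round(cy),'size',round(w),round(h),'yaw',round((a+90)%180-90,1),'z',round(zt*1000),'n',s[i,4])
E
python3 - <<'E'
from h import *
d=np.load('pics/top0.npy');P=cloud('top',d)
print(P[300,150],P[100,250],P[205,425],P[200,330],P[260,250])
blobs(P,d)
# bin bar: points z 190-225
m=(P[...,2]>.185)&(P[...,2]<.23)&(P[...,0]>.4)&(P[...,1]>.2)
m&=np.indices(m.shape)[1]<200
t=P[m];t=t[np.linalg.norm(t[:,:2]-np.median(t[:,:2],0),axis=1)<.15]
print(len(t),cv2.minAreaRect((t[:,:2]*1000).astype(np.float32)),t[:,2].max())
m=(P[...,2]>.145)&(P[...,2]<.175)&(np.indices(m.shape)[1]<200);t=P[m]
print(len(t),cv2.minAreaRect((t[:,:2]*1000).astype(np.float32)))
E
```

```text
[ 0.28693206  0.34296976 -0.0035248 ] [0.84274643 0.05305412 0.00141725] [ 0.52829018 -0.42913181  0.01185681] [ 0.55031718 -0.16435161  0.00384804] [ 0.38897003  0.0643209  -0.00063886]
px (np.int32(397), np.int32(91)) c 803 -357 size 132 110 yaw -67.3 z 135 n 3151
px (np.int32(103), np.int32(140)) c 641 403 size 212 144 yaw -41.8 z 163 n 9601
px (np.int32(192), np.int32(83)) c 858 199 size 54 54 yaw 0.1 z 170 n 909
px (np.int32(160), np.int32(89)) c 848 290 size 30 29 yaw 0.6 z 187 n 972
px (np.int32(303), np.int32(163)) c 652 -88 size 91 44 yaw -7.7 z 47 n 562
px (np.int32(206), np.int32(168)) c 649 180 size 56 34 yaw 12.0 z 52 n 555
px (np.int32(255), np.int32(168)) c 643 43 size 90 44 yaw 4.1 z 47 n 550
px (np.int32(344), np.int32(171)) c 630 -204 size 96 46 yaw -11.8 z 31 n 594
px (np.int32(424), np.int32(205)) c 524 -412 size 194 156 yaw -80.7 z 70 n 1549
px (np.int32(302), np.int32(228)) c 473 -82 size 95 46 yaw 10.6 z 31 n 602
px (np.int32(256), np.int32(238)) c 450 48 size 95 46 yaw 11.0 z 31 n 601
px (np.int32(207), np.int32(236)) c 457 180 size 80 45 yaw 1.4 z 51 n 529
px (np.int32(346), np.int32(238)) c 444 -199 size 80 45 yaw 7.9 z 51 n 536
px (np.int32(168), np.int32(264)) c 387 287 size 46 45 yaw 88.6 z 52 n 334
px (np.int32(381), np.int32(267)) c 361 -312 size 166 23 yaw 83.9 z 26 n 381
px (np.int32(422), np.int32(348)) c 152 -382 size 188 50 yaw 51.2 z 136 n 1878
px (np.int32(19), np.int32(340)) c 247 534 size 40 21 yaw 35.3 z 298 n 144
px (np.int32(277), np.int32(391)) c 62 -6 size 105 18 yaw 83.5 z 253 n 3302
px (np.int32(500), np.int32(401)) c 8 -558 size 228 28 yaw -89.0 z 169 n 3554
573 ((598.9378051757812, 356.2026062011719), (17.38873291015625, 175.94772338867188), 48.137054443359375) 0.21637487255697319
3961 ((724.2369995117188, 332.7209167480469), (142.4323272705078, 431.24822998046875), 48.94065856933594)
```

```bash
cat >> h.py <<'E'
def plan(*wps):
    """wps: (x,y,z mm, jaw yaw deg, [tilt]) -> rows relative to the pose now"""
    s=robot.get_state(); R0=R.from_euler('xyz',s['ee_rot'],degrees=True); p0=s['tcp_pos']; pp,pr=p0,R0
    print('t',round(s['t'],1),'q',s['qpos'].round(0),'p',(p0*1000).round(),'jaw',np.degrees(np.arctan2(*R0.as_matrix()[1::-1,1])).round(1),'F',s['wrist_force'].round(1),'w',round(s['gripper_width']*1000))
    for x,y,z,a in wps:
        c=[]
        for k in (0,180):
            b=np.radians(a+k); Y=np.array([np.cos(b),np.sin(b),0]); X=np.array([0,0,-1.])
            T=R.from_matrix(np.stack([X,Y,np.cross(X,Y)],1)); c.append(T)
        T=min(c,key=lambda T:(R0.inv()*T).magnitude())
        p=np.array([x,y,z])/1000
        n=max(np.linalg.norm(p-pp)/.05,np.degrees((pr.inv()*T).magnitude())/8.59)
        print([R0.inv().apply(p-p0).round(3).tolist(),(R0.inv()*T).as_rotvec().round(3).tolist()],'rows',int(np.ceil(n)),'dist %.0f'%(np.linalg.norm(p-pp)*1000))
        pp,pr=p,T
E
python3 -c "
from h import *
plan((600,357,290,48.1),(600,357,212,48.1))"
```

```text
t 0.1 q [-72.  23.   3.  88.  -1.  69.  -3.] p [266. 593. 247.] jaw 65.8 F [ 0.1  0.3 -0. ] w 85
[[-0.042, -0.078, 0.401], [0.31, 0.0, 0.002]] rows 9 dist 411
[[0.036, -0.078, 0.401], [0.31, 0.0, 0.002]] rows 2 dist 78
```

Request:
send_rows --rows '[[[-0.042,-0.01,0.05],[0.05,0,0]],[[-0.042,-0.02,0.1],[0.1,0,0]],[[-0.042,-0.03,0.15],[0.15,0,0]],[[-0.042,-0.04,0.2],[0.2,0,0]],[[-0.042,-0.05,0.25],[0.25,0,0]],[[-0.042,-0.06,0.3],[0.31,0,0.002]],[[-0.042,-0.07,0.35],[0.31,0,0.002]],[[-0.042,-0.078,0.401],[0.31,0,0.002]],[[-0.042,-0.078,0.401],[0.31,0,0.002]],[[-0.042,-0.078,0.401],[0.31,0,0.002]],[[-0.042,-0.078,0.401],[0.31,0,0.002]],[[-0.042,-0.078,0.401],[0.31,0,0.002]]]' --fingers 0 --squeeze 25

```text
t: 1.3
tcp_pos: [0.5979, 0.3597, 0.2892]
ee_rot: [177.7, 89.9, 136.0]
wrist_force: [-0.4, 1.0, -0.1]
gripper_width: 0.0429
```

```bash
python3 -c "
from h import *
plan((600,357,240,48.1),(600,357,211,48.1))
shot('side','pics/s1.png')"
```

```text
t 1.3 q [-44.  27.  14.  78.  -6.  76.  19.] p [598. 360. 289.] jaw 48.3 F [-0.4  1.  -0.1] w 43
[[0.049, -0.001, 0.003], [0.003, -0.002, -0.0]] rows 1 dist 49
[[0.078, -0.001, 0.004], [0.003, -0.002, -0.0]] rows 1 dist 29
```

View pics/s1.png

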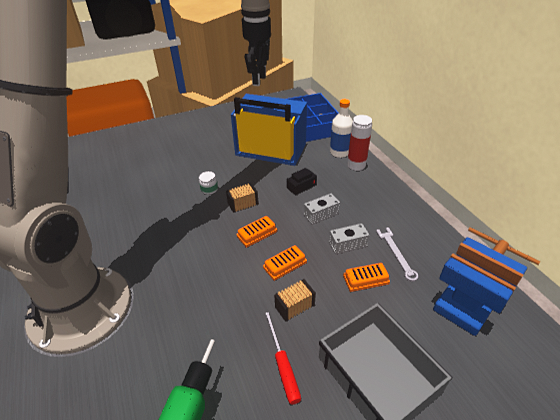

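The open fingers (258,75) are above the bar middle (263,105). I'll go down and close on it.

Request:
send_rows --rows '[[[0.025,0,0.003],[0,0,0]],[[0.05,0,0.004],[0,0,0]],[[0.078,-0.001,0.004],[0,0,0]],[[0.078,-0.001,0.004],[0,0,0]],[[0.078,-0.001,0.004],[0,0,0]]]'

```text
t: 1.85
tcp_pos: [0.5993, 0.3577, 0.2118]
ee_rot: [177.1, 89.9, 135.5]
wrist_force: [0.5, 0.2, 0.8]
gripper_width: 0.0427
```

Request:
send_rows --rows '[[[0,0,0],[0,0,0]],[[0,0,0],[0,0,0]],[[0,0,0],[0,0,0]],[[0,0,0],[0,0,0]],[[0,0,0],[0,0,0]]]' --fingers 1 --squeeze 20

```text
t: 2.35
tcp_pos: [0.5989, 0.3578, 0.2141]
ee_rot: [167.6, 89.8, 126.0]
wrist_force: [-4.9, -1.7, 6.6]
gripper_width: 0.0148
```

```bash
python3 -c "
from h import *
s=robot.get_state();p=s['tcp_pos']*1000
w=[]
for th in (.1,.2,.3,.4,.5,.6,.7,.76):
  k=185*np.sin(th);w.append((p[0]-.668*k,p[1]-.744*k,p[2]-185*(1-np.cos(th))+ 3*th,48.3))
plan(*w)"
```

```text
t 2.4 q [-43.  30.  13.  83.  -7.  68.  19.] p [599. 358. 214.] jaw 48.4 F [-4.9 -1.7  6.6] w 15
[[0.001, -0.018, -0.0], [0.002, -0.003, -0.001]] rows 1 dist 18
[[0.003, -0.037, -0.0], [0.002, -0.003, -0.001]] rows 1 dist 18
[[0.007, -0.055, -0.0], [0.002, -0.003, -0.001]] rows 1 dist 18
[[0.013, -0.072, -0.0], [0.002, -0.003, -0.001]] rows 1 dist 18
[[0.021, -0.089, -0.0], [0.002, -0.003, -0.001]] rows 1 dist 18
[[0.03, -0.104, -0.001], [0.002, -0.003, -0.001]] rows 1 dist 18
[[0.041, -0.119, -0.001], [0.002, -0.003, -0.001]] rows 1 dist 18
[[0.049, -0.127, -0.001], [0.002, -0.003, -0.001]] rows 1 dist 11
```

Request:
send_rows --rows '[[[0.004,-0.009,0],[0,0,0]],[[0.005,-0.018,0],[0,0,0]],[[0.006,-0.028,0],[0,0,0]],[[0.007,-0.037,0],[0,0,0]],[[0.009,-0.046,0],[0,0,0]],[[0.011,-0.055,0],[0,0,0]],[[0.014,-0.064,0],[0,0,0]],[[0.017,-0.072,0],[0,0,0]],[[0.021,-0.081,0],[0,0,0]],[[0.025,-0.089,0],[0,0,0]],[[0.029,-0.097,0],[0,0,0]],[[0.033,-0.104,0],[0,0,0]],[[0.033,-0.104,0],[0,0,0]],[[0.033,-0.104,0],[0,0,0]]]'

```text
t: 3.75
tcp_pos: [0.5293, 0.2795, 0.1801]
ee_rot: [-151.8, 89.8, 166.6]
wrist_force: [1.3, 1.2, -2.7]
gripper_width: 0.0157
```

```bash
python3 -c "
from h import *
plan((516,264,165,48.3),(515,263,160,48.3))"
```

```text
t 3.8 q [-43.  22.  14. 100.  -6.  59.  22.] p [529. 279. 180.] jaw 48.4 F [ 1.3  1.2 -2.7] w 16
[[0.015, -0.02, 0.0], [0.002, -0.003, 0.002]] rows 1 dist 25
[[0.02, -0.022, 0.0], [0.002, -0.003, 0.002]] rows 1 dist 5
```

Holding fine. Next I'll pull to the stop.

Request:
send_rows --rows '[[[0.005,-0.007,0],[0,0,0]],[[0.01,-0.014,0],[0,0,0]],[[0.016,-0.021,0],[0,0,0]],[[0.02,-0.026,0],[0,0,0]],[[0.023,-0.029,0],[0,0,0]],[[0.023,-0.029,0],[0,0,0]],[[0.023,-0.029,0],[0,0,0]]]'

```text
t: 4.45
tcp_pos: [0.5145, 0.2627, 0.1632]
ee_rot: [94.0, 89.1, 52.4]
wrist_force: [2.9, 6.9, 19.3]
gripper_width: 0.015
```

Request:
send_rows --rows '[[[0,0,0],[0,0,0]],[[0,0,0],[0,0,0]],[[-0.0,0,0],[0,0,0]],[[-0.03,0,0],[0,0,0]],[[-0.07,0,0],[0,0,0]],[[-0.12,0,0],[0,0,0]],[[-0.12,-0.05,0],[0,0,0]],[[-0.12,-0.1,0],[0,0,0]],[[-0.12,-0.15,0],[0,0,0]],[[-0.12,-0.15,0],[0,0,0]]]' --fingers 0

```text
t: 5.45
tcp_pos: [0.4086, 0.1425, 0.2784]
ee_rot: [124.2, 89.5, 82.3]
wrist_force: [0.8, 0.7, 1.0]
gripper_width: 0.0426
```

```bash
python3 -c "
from h import *
im,d,P=shot('top','pics/t2.png')
blobs(P,d,zmax=.2)
m=(P[...,2]>.135)&(P[...,2]<.18)&(np.indices(d.shape)[1]<230)&(P[...,0]<.6)&(P[...,1]>.15);t=P[m];print(cv2.minAreaRect((t[:,:2]*1000).astype(np.float32)))
plan((457,180,160,91.4),(457,180,37,91.4))"
```

```text
px (np.int32(397), np.int32(91)) c 803 -358 size 133 111 yaw -67.3 z 136 n 3158
px (np.int32(192), np.int32(84)) c 858 200 size 54 54 yaw -29.3 z 170 n 911
px (np.int32(160), np.int32(89)) c 848 290 size 30 29 yaw -47.4 z 187 n 975
px (np.int32(303), np.int32(163)) c 652 -88 size 91 44 yaw -7.6 z 47 n 559
px (np.int32(206), np.int32(168)) c 648 180 size 56 34 yaw 12.3 z 53 n 550
px (np.int32(255), np.int32(167)) c 643 43 size 91 44 yaw 4.1 z 47 n 547
px (np.int32(344), np.int32(171)) c 631 -204 size 96 46 yaw -11.5 z 31 n 587
px (np.int32(424), np.int32(205)) c 524 -412 size 193 156 yaw -80.7 z 70 n 1537
px (np.int32(302), np.int32(228)) c 473 -81 size 95 45 yaw 10.8 z 32 n 596
px (np.int32(256), np.int32(238)) c 450 48 size 96 45 yaw 11.0 z 31 n 604
px (np.int32(206), np.int32(232)) c 470 180 size 54 44 yaw 1.5 z 51 n 252
px (np.int32(346), np.int32(238)) c 444 -199 size 80 46 yaw 8.4 z 51 n 536
px (np.int32(382), np.int32(267)) c 366 -300 size 190 24 yaw 81.3 z 26 n 387
px (np.int32(422), np.int32(348)) c 153 -381 size 189 50 yaw 51.3 z 136 n 1877
px (np.int32(288), np.int32(391)) c 49 -31 size 98 29 yaw 59.9 z 153 n 1759
px (np.int32(499), np.int32(401)) c 12 -560 size 227 29 yaw 88.3 z 169 n 3567
((582.8327026367188, 359.69622802734375), (278.3656921386719, 177.53378295898438), 55.866817474365234)
t 5.5 q [-42.  -2.  16. 114.   0.  67.  23.] p [411. 146. 279.] jaw 48.3 F [ 0.6  0.4 -0.3] w 43
[[0.12, 0.055, 0.012], [-0.753, 0.001, -0.012]] rows 6 dist 132
[[0.243, 0.053, 0.012], [-0.753, 0.001, -0.012]] rows 3 dist 123
```

View pics/t2.png

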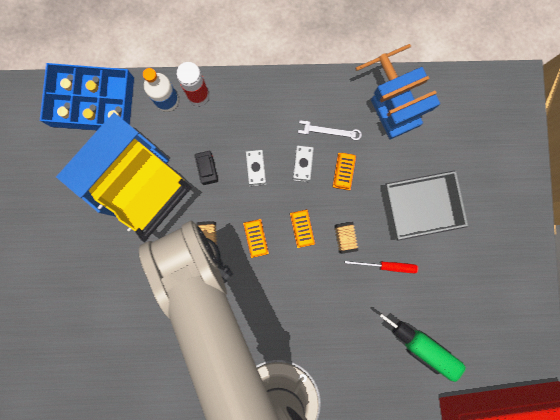

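The bin is tipped onto its stop with the yellow trough open at (145,190). Now I'll pick filter 1.

Request:
send_rows --rows '[[[0.02,0.01,0.002],[-0.14,0,0]],[[0.04,0.02,0.004],[-0.28,0,0]],[[0.07,0.03,0.006],[-0.42,0,0]],[[0.1,0.04,0.01],[-0.56,0,-0.01]],[[0.12,0.05,0.012],[-0.7,0,-0.01]],[[0.12,0.055,0.012],[-0.753,0,-0.012]],[[0.12,0.055,0.012],[-0.753,0,-0.012]],[[0.12,0.055,0.012],[-0.753,0,-0.012]],[[0.16,0.054,0.012],[-0.753,0,-0.012]],[[0.2,0.053,0.012],[-0.753,0,-0.012]],[[0.22,0.053,0.012],[-0.753,0,-0.012]],[[0.242,0.053,0.012],[-0.753,0,-0.012]],[[0.242,0.053,0.012],[-0.753,0,-0.012]],[[0.242,0.053,0.012],[-0.753,0,-0.012]],[[0.242,0.053,0.012],[-0.753,0,-0.012]]]' --fingers -0.7

```text
t: 7.0
tcp_pos: [0.4577, 0.1802, 0.0394]
ee_rot: [12.8, 89.8, 14.2]
wrist_force: [0.1, -0.0, 0.2]
gripper_width: 0.0729
```

Request:
send_rows --rows '[[[0,0,0],[0,0,0]],[[0,0,0],[0,0,0]],[[0,0,0],[0,0,0]],[[0,0,0],[0,0,0]],[[-0.02,0,0],[0,0,0]],[[-0.06,0,0],[0,0,0]],[[-0.11,0,0],[0,0,0]],[[-0.16,0,0],[0,0,0]],[[-0.2,0,0],[0,0,0]],[[-0.22,0,0],[0,0,0]],[[-0.22,0,0],[0,0,0]]]' --fingers 1 --squeeze 25

```text
t: 8.1
tcp_pos: [0.4586, 0.1808, 0.2628]
ee_rot: [25.1, 89.4, 26.5]
wrist_force: [0.1, -0.7, -1.1]
gripper_width: 0.0455
```

```bash
python3 -c "
from h import *
P=np.array([599.5,357]);xb=np.array([.668,.744]);yb=np.array([-.744,.668])
for s in (1,-1):
  q=P-24*xb+s*43*yb; print(q); plan((*q,260,48.1),(*q,175,48.1),(*q,120,48.1))"
```

```text
[551.476 367.868]
t 8.1 q [-41.   6.  15. 109.  -2.  65.  67.] p [459. 181. 263.] jaw 91.4 F [ 0.1 -0.7 -1.1] w 45
[[0.005, 0.185, 0.097], [0.755, 0.008, -0.008]] rows 6 dist 209
[[0.09, 0.184, 0.096], [0.755, 0.008, -0.008]] rows 2 dist 85
[[0.145, 0.184, 0.096], [0.755, 0.008, -0.008]] rows 2 dist 55
[615.46 310.42]
t 8.1 q [-41.   6.  15. 109.  -2.  65.  67.] p [459. 181. 263.] jaw 91.4 F [ 0.1 -0.7 -1.1] w 45
[[0.005, 0.126, 0.16], [0.755, 0.008, -0.008]] rows 6 dist 203
[[0.09, 0.125, 0.159], [0.755, 0.008, -0.008]] rows 2 dist 85
[[0.145, 0.125, 0.158], [0.755, 0.008, -0.008]] rows 2 dist 55
```

Request:
send_rows --rows '[[[0,0.04,0.02],[0.14,0,0]],[[0,0.08,0.04],[0.28,0,0]],[[0.005,0.12,0.06],[0.42,0,0]],[[0.005,0.16,0.08],[0.56,0,0]],[[0.005,0.183,0.098],[0.7,0.008,-0.008]],[[0.005,0.183,0.098],[0.755,0.008,-0.008]],[[0.005,0.183,0.098],[0.755,0.008,-0.008]],[[0.005,0.183,0.098],[0.755,0.008,-0.008]],[[0.005,0.183,0.098],[0.755,0.008,-0.008]],[[0.04,0.183,0.098],[0.755,0.008,-0.008]],[[0.08,0.183,0.098],[0.755,0.008,-0.008]],[[0.1,0.183,0.098],[0.755,0.008,-0.008]],[[0.12,0.183,0.098],[0.755,0.008,-0.008]],[[0.135,0.183,0.098],[0.755,0.008,-0.008]],[[0.142,0.183,0.098],[0.755,0.008,-0.008]],[[0.142,0.183,0.098],[0.755,0.008,-0.008]]]'

```text
t: 9.7
tcp_pos: [0.5532, 0.3663, 0.122]
ee_rot: [-119.9, 89.9, -161.8]
wrist_force: [-0.3, -0.4, -0.7]
gripper_width: 0.0458
```

Request:
send_rows --rows '[[[0,0,0],[0,0,0]],[[0,0,0],[0,0,0]],[[0,0,0],[0,0,0]],[[0,0,0],[0,0,0]],[[-0.03,0,0],[0,0,0]],[[-0.08,0,0],[0,0,0]],[[-0.13,0,0],[0,0,0]],[[-0.16,0,0],[0,0,0]],[[-0.16,0,0],[0,0,0]],[[-0.16,-0.05,0],[0,0,0]],[[-0.16,-0.1,0],[0,0,0]],[[-0.16,-0.15,0],[0,0,0]],[[-0.16,-0.2,0],[0,0,0]],[[-0.16,-0.25,0],[0,0,0]],[[-0.16,-0.25,0],[0,0,0]]]' --fingers -0.3

```text
t: 11.2
tcp_pos: [0.3817, 0.1745, 0.2807]
ee_rot: [-120.9, 89.5, -163.0]
wrist_force: [0.8, 0.8, 0.9]
gripper_width: 0.0554
```

```bash
python3 -c "
from h import *
im,d,P=shot('top','pics/t3.png')
blobs(P,d,zmax=.1,amin=200)
plan((444,-199,200,98.2),(444,-199,38,98.2))"
```

```text
px (np.int32(383), np.int32(62)) c 894 -319 size 161 72 yaw -65.6 z 99 n 377
px (np.int32(86), np.int32(96)) c 849 500 size 223 163 yaw 84.3 z 56 n 3488
px (np.int32(163), np.int32(97)) c 830 281 size 67 33 yaw -61.3 z 91 n 318
px (np.int32(196), np.int32(93)) c 841 191 size 58 22 yaw -60.4 z 91 n 250
px (np.int32(397), np.int32(114)) c 790 -341 size 101 96 yaw 22.6 z 90 n 938
px (np.int32(303), np.int32(163)) c 651 -88 size 90 44 yaw -7.9 z 47 n 565
px (np.int32(137), np.int32(187)) c 589 346 size 171 118 yaw -42.2 z 88 n 2896
px (np.int32(206), np.int32(168)) c 648 180 size 55 34 yaw 11.9 z 52 n 553
px (np.int32(255), np.int32(168)) c 643 43 size 91 44 yaw 4.1 z 46 n 549
px (np.int32(344), np.int32(171)) c 630 -204 size 96 46 yaw -11.4 z 31 n 588
px (np.int32(424), np.int32(205)) c 524 -413 size 193 156 yaw -80.9 z 70 n 1545
px (np.int32(302), np.int32(229)) c 473 -82 size 95 45 yaw 9.9 z 32 n 597
px (np.int32(255), np.int32(238)) c 450 48 size 96 46 yaw 11.0 z 32 n 601
px (np.int32(346), np.int32(238)) c 444 -199 size 80 45 yaw 8.5 z 51 n 533
px (np.int32(381), np.int32(267)) c 360 -327 size 133 24 yaw 83.6 z 26 n 391
px (np.int32(280), np.int32(391)) c 42 -6 size 126 48 yaw 79.2 z 76 n 1713
px (np.int32(500), np.int32(401)) c 15 -581 size 290 29 yaw -78.9 z 91 n 1732
t 11.2 q [-51.  -3.  20. 114.   1.  69.  16.] p [384. 178. 282.] jaw 48.0 F [0.7 1.4 0.3] w 56
[[0.081, -0.24, 0.297], [-0.876, -0.004, 0.001]] rows 8 dist 390
[[0.243, -0.239, 0.297], [-0.876, -0.004, 0.001]] rows 4 dist 162
```

View pics/t3.png

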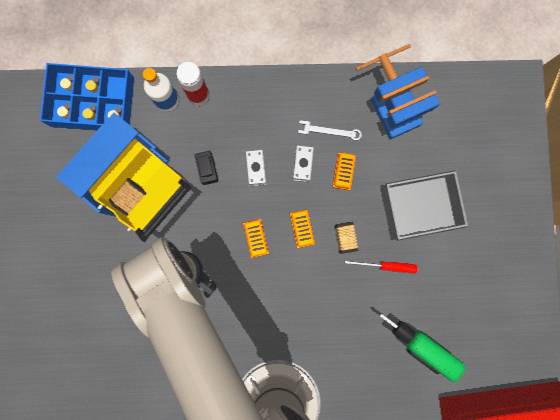

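Filter 1 lies in the trough's left half at (128,197). Next is filter 2 at (346,238).

Request:
send_rows --rows '[[[0.01,-0.03,0.037],[-0.11,0,0]],[[0.02,-0.06,0.074],[-0.22,0,0]],[[0.03,-0.09,0.111],[-0.33,0,0]],[[0.04,-0.12,0.148],[-0.44,0,0]],[[0.05,-0.15,0.185],[-0.55,0,0]],[[0.06,-0.18,0.222],[-0.66,0,0]],[[0.07,-0.21,0.26],[-0.77,0,0]],[[0.08,-0.24,0.297],[-0.876,-0.004,0.001]],[[0.08,-0.24,0.297],[-0.876,-0.004,0.001]],[[0.08,-0.24,0.297],[-0.876,-0.004,0.001]],[[0.08,-0.24,0.297],[-0.876,-0.004,0.001]],[[0.12,-0.24,0.297],[-0.876,-0.004,0.001]],[[0.16,-0.24,0.297],[-0.876,-0.004,0.001]],[[0.2,-0.24,0.297],[-0.876,-0.004,0.001]],[[0.225,-0.239,0.297],[-0.876,-0.004,0.001]],[[0.242,-0.239,0.297],[-0.876,-0.004,0.001]],[[0.242,-0.239,0.297],[-0.876,-0.004,0.001]],[[0.242,-0.239,0.297],[-0.876,-0.004,0.001]]]' --fingers -0.7

```text
t: 13.05
tcp_pos: [0.4449, -0.1976, 0.0397]
ee_rot: [11.8, 90.0, 20.1]
wrist_force: [0.0, 0.2, -0.1]
gripper_width: 0.0725
```

Request:
send_rows --rows '[[[0,0,0],[0,0,0]],[[0,0,0],[0,0,0]],[[0,0,0],[0,0,0]],[[0,0,0],[0,0,0]],[[-0.02,0,0],[0,0,0]],[[-0.06,0,0],[0,0,0]],[[-0.11,0,0],[0,0,0]],[[-0.16,0,0],[0,0,0]],[[-0.2,0,0],[0,0,0]],[[-0.22,0,0],[0,0,0]],[[-0.22,0,0],[0,0,0]]]' --fingers 1 --squeeze 25

```text
t: 14.15
tcp_pos: [0.4464, -0.1983, 0.2627]
ee_rot: [-4.4, 89.6, 3.9]
wrist_force: [0.1, -0.1, -0.7]
gripper_width: 0.0455
```

```bash
python3 -c "
from h import *
P=np.array([599.5,357]);xb=np.array([.668,.744]);yb=np.array([-.744,.668])
for s in (-1,):
  q=P-24*xb+s*42*yb; print(q); plan((*q,260,48.1),(*q,175,48.1),(*q,121,48.1))"
```

```text
[614.716 311.088]
t 14.2 q [-27.   7.  50. 110.  -6.  66. 124.] p [ 446. -198.  263.] jaw 98.3 F [ 0.1 -0.1 -0.7] w 46
[[0.004, 0.48, 0.24], [0.876, 0.007, -0.003]] rows 11 dist 537
[[0.089, 0.48, 0.24], [0.876, 0.007, -0.003]] rows 2 dist 85
[[0.143, 0.48, 0.239], [0.876, 0.007, -0.003]] rows 2 dist 54
```

Request:
send_rows --rows '[[[0,0.044,0.022],[0.08,0,0]],[[0,0.088,0.044],[0.16,0,0]],[[0,0.132,0.066],[0.24,0,0]],[[0,0.176,0.088],[0.32,0,0]],[[0,0.22,0.11],[0.4,0,0]],[[0,0.264,0.132],[0.48,0,0]],[[0,0.308,0.154],[0.56,0,0]],[[0,0.352,0.176],[0.64,0,0]],[[0,0.396,0.198],[0.72,0,0]],[[0.004,0.44,0.22],[0.8,0,0]],[[0.004,0.48,0.24],[0.876,0.007,-0.003]],[[0.004,0.48,0.24],[0.876,0.007,-0.003]],[[0.004,0.48,0.24],[0.876,0.007,-0.003]],[[0.004,0.48,0.24],[0.876,0.007,-0.003]],[[0.004,0.48,0.24],[0.876,0.007,-0.003]]]'

```text
t: 15.65
tcp_pos: [0.6144, 0.309, 0.2599]
ee_rot: [-70.3, 89.9, -112.3]
wrist_force: [0.2, 0.2, -0.3]
gripper_width: 0.0455
```

```bash
python3 -c "
from h import *
q=(614.7,311)
plan((*q,260,48.1),(*q,175,48.1),(*q,121,48.1))"
```

```text
t 15.7 q [-57.  32.  41.  82. -21.  74.  34.] p [614. 309. 260.] jaw 48.0 F [ 0.2  0.2 -0.3] w 46
[[-0.0, 0.002, -0.001], [-0.002, 0.0, 0.001]] rows 1 dist 2
[[0.085, 0.002, -0.001], [-0.002, 0.0, 0.001]] rows 2 dist 85
[[0.139, 0.002, -0.001], [-0.002, 0.0, 0.001]] rows 2 dist 54
```

Request:
send_rows --rows '[[[0.04,0.002,-0.001],[0,0,0]],[[0.08,0.002,-0.001],[0,0,0]],[[0.1,0.002,-0.001],[0,0,0]],[[0.12,0.002,-0.001],[0,0,0]],[[0.135,0.002,-0.001],[0,0,0]],[[0.14,0.002,-0.001],[0,0,0]],[[0.14,0.002,-0.001],[0,0,0]]]'

```text
t: 16.35
tcp_pos: [0.6148, 0.3105, 0.1198]
ee_rot: [-87.6, 89.9, -129.6]
wrist_force: [0.4, -0.8, -0.3]
gripper_width: 0.0456
```

Request:
send_rows --rows '[[[0,0,0],[0,0,0]],[[0,0,0],[0,0,0]],[[0,0,0],[0,0,0]],[[0,0,0],[0,0,0]],[[-0.03,0,0],[0,0,0]],[[-0.08,0,0],[0,0,0]],[[-0.13,0,0],[0,0,0]],[[-0.16,0,0],[0,0,0]],[[-0.16,0,0],[0,0,0]],[[-0.16,-0.05,0],[0,0,0]],[[-0.16,-0.1,0],[0,0,0]],[[-0.16,-0.15,0],[0,0,0]],[[-0.16,-0.2,0],[0,0,0]],[[-0.16,-0.2,0],[0,0,0]]]' --fingers -0.3

```text
t: 17.75
tcp_pos: [0.4758, 0.1553, 0.2783]
ee_rot: [-134.3, 89.5, -176.8]
wrist_force: [0.6, -1.1, -1.5]
gripper_width: 0.0554
```

```bash
python3 -c "
from h import *
im,d,P=shot('top','pics/t4.png')
cv2.imwrite('pics/t4c.png',cv2.resize(im[100:260,40:260,::-1],None,fx=3,fy=3))
plan((515,263,230,48.1),(515,263,165,48.1))"
```

```text
t 17.8 q [-66.   9.  48. 106.  -7.  69.  32.] p [478. 159. 279.] jaw 47.7 F [ 0.8 -0.1  0.6] w 56
[[0.049, 0.102, -0.042], [-0.007, -0.004, 0.002]] rows 3 dist 121
[[0.114, 0.102, -0.042], [-0.007, -0.004, 0.002]] rows 2 dist 65
```

View pics/t4c.png

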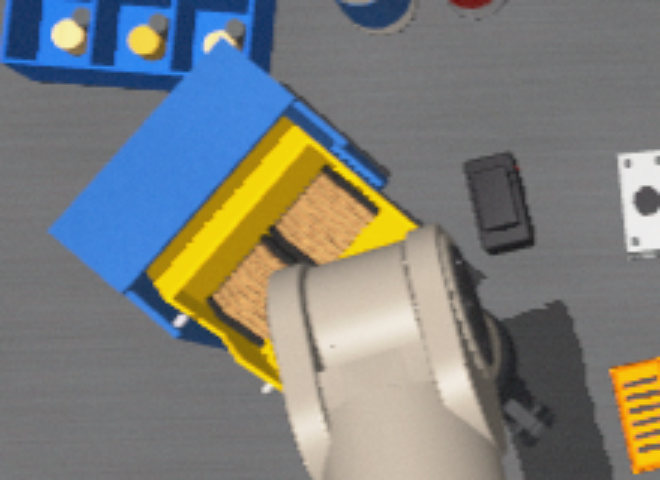

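Both filters sit side by side in the trough, at about (240,300) and (320,215) in the crop. I'll grip the bar again to close the bin.

Request:
send_rows --rows '[[[0.02,0.04,-0.02],[0,0,0]],[[0.03,0.08,-0.04],[0,0,0]],[[0.045,0.102,-0.042],[0,-0.004,0]],[[0.045,0.102,-0.042],[0,-0.004,0]],[[0.07,0.102,-0.042],[0,-0.004,0]],[[0.09,0.102,-0.042],[0,-0.004,0]],[[0.105,0.102,-0.042],[0,-0.004,0]],[[0.115,0.102,-0.042],[0,-0.004,0]],[[0.115,0.102,-0.042],[0,-0.004,0]],[[0.115,0.102,-0.042],[0,-0.004,0]]]' --fingers 0

```text
t: 18.8
tcp_pos: [0.5159, 0.2631, 0.1648]
ee_rot: [-81.5, 89.9, -123.8]
wrist_force: [0.6, 0.5, 0.7]
gripper_width: 0.0428
```

Request:
send_rows --rows '[[[0,0,0],[0,0,0]],[[0,0,0],[0,0,0]],[[0,0,0],[0,0,0]],[[0,0,0],[0,0,0]],[[0,0,0],[0,0,0]]]' --fingers 1 --squeeze 20

```text
t: 19.3
tcp_pos: [0.5161, 0.2628, 0.1654]
ee_rot: [-67.9, 89.9, -110.2]
wrist_force: [-2.2, -1.3, 4.6]
gripper_width: 0.0151
```

```bash
python3 -c "
from h import *
s=robot.get_state();p=s['tcp_pos']*1000
w=[]
for th in (.65,.55,.45,.35,.25,.15,.05,0,-.03):
  k=185*(np.sin(th)-np.sin(.75));w.append((p[0]-.668*k,p[1]-.744*k,p[2]-185*(np.cos(.75)-np.cos(th)),48.1))
plan(*w)"
```

```text
t 19.3 q [-63.  25.  41. 104. -19.  58.  34.] p [516. 263. 165.] jaw 47.7 F [-2.2 -1.3  4.6] w 15
[[-0.012, 0.014, -0.0], [-0.007, 0.0, 0.001]] rows 1 dist 18
[[-0.022, 0.029, -0.0], [-0.007, 0.0, 0.001]] rows 1 dist 18
[[-0.031, 0.046, -0.0], [-0.007, 0.0, 0.001]] rows 1 dist 18
[[-0.038, 0.063, -0.0], [-0.007, 0.0, 0.001]] rows 1 dist 18
[[-0.044, 0.08, -0.001], [-0.007, 0.0, 0.001]] rows 1 dist 18
[[-0.048, 0.098, -0.001], [-0.007, 0.0, 0.001]] rows 1 dist 18
[[-0.05, 0.117, -0.001], [-0.007, 0.0, 0.001]] rows 1 dist 18
[[-0.05, 0.126, -0.001], [-0.007, 0.0, 0.001]] rows 1 dist 9
[[-0.05, 0.132, -0.001], [-0.007, 0.0, 0.001]] rows 1 dist 6
```

Request:
send_rows --rows '[[[-0.005,0.007,0],[0,0,0]],[[-0.01,0.014,0],[0,0,0]],[[-0.015,0.021,0],[0,0,0]],[[-0.02,0.029,0],[0,0,0]],[[-0.025,0.037,0],[0,0,0]],[[-0.029,0.046,0],[0,0,0]],[[-0.033,0.055,0],[0,0,0]],[[-0.036,0.063,0],[0,0,0]],[[-0.039,0.072,0],[0,0,0]],[[-0.042,0.08,0],[0,0,0]],[[-0.044,0.089,0],[0,0,0]],[[-0.046,0.098,0],[0,0,0]],[[-0.047,0.107,0],[0,0,0]],[[-0.048,0.117,0],[0,0,0]],[[-0.048,0.122,-0.001],[0,0,0]],[[-0.048,0.127,-0.001],[0,0,0]],[[-0.048,0.131,-0.001],[0,0,0]],[[-0.048,0.131,-0.001],[0,0,0]]]'

```text
t: 21.1
tcp_pos: [0.6003, 0.3571, 0.2138]
ee_rot: [-104.7, 89.2, -147.0]
wrist_force: [-14.8, -7.7, 11.0]
gripper_width: 0.0151
```

Request:
send_rows --rows '[[[0,0,0],[0,0,0]],[[0,0,0],[0,0,0]],[[0,0,0],[0,0,0]],[[-0.03,0,0],[0,0,0]],[[-0.07,0,0],[0,0,0]],[[-0.1,0,0],[0,0,0]],[[-0.1,-0.05,0.0],[0,0,0]],[[-0.1,-0.1,0],[0,0,0]],[[-0.1,-0.15,0],[0,0,0]],[[-0.1,-0.2,0],[0,0,0]],[[-0.1,-0.25,0],[0,0,0]],[[-0.1,-0.28,0],[0,0,0]],[[-0.1,-0.28,0],[0,0,0]]]' --fingers 0

```text
t: 22.4
tcp_pos: [0.4115, 0.1478, 0.3176]
ee_rot: [-126.1, 89.3, -168.6]
wrist_force: [-0.5, 0.4, 0.1]
gripper_width: 0.0426
```

```bash
python3 -c "
from h import *
im,d,P=shot('side','pics/s5.png')
im,d,P=shot('top','pics/t5.png')
m=(P[...,2]>.185)&(P[...,2]<.23)&(np.indices(d.shape)[1]<200)
t=P[m];t=t[np.linalg.norm(t[:,:2]-[.6,.357],axis=1)<.12]
print(len(t),cv2.minAreaRect((t[:,:2]*1000).astype(np.float32)))
blobs(P,d,zmax=.08,amin=200)
plan((643,43,200,94.1),(643,43,38,94.1))"
```

```text
572 ((599.7363891601562, 356.8248291015625), (18.58930778503418, 175.50563049316406), 48.48263168334961)
px (np.int32(85), np.int32(96)) c 849 500 size 224 162 yaw 84.3 z 57 n 3506
px (np.int32(164), np.int32(99)) c 828 280 size 66 24 yaw -64.2 z 72 n 228
px (np.int32(397), np.int32(117)) c 762 -347 size 129 67 yaw 58.4 z 39 n 641
px (np.int32(115), np.int32(167)) c 654 419 size 170 47 yaw -40.4 z 27 n 669
px (np.int32(303), np.int32(163)) c 651 -88 size 92 44 yaw -7.8 z 47 n 561
px (np.int32(206), np.int32(168)) c 647 180 size 55 34 yaw 11.5 z 52 n 552
px (np.int32(255), np.int32(168)) c 643 43 size 91 44 yaw 4.1 z 47 n 550
px (np.int32(137), np.int32(184)) c 603 361 size 210 22 yaw -43.2 z 74 n 595
px (np.int32(344), np.int32(171)) c 630 -204 size 95 46 yaw -11.7 z 31 n 586
px (np.int32(424), np.int32(205)) c 524 -412 size 193 156 yaw -80.7 z 70 n 1539
px (np.int32(302), np.int32(229)) c 473 -82 size 95 46 yaw 10.7 z 32 n 596
px (np.int32(255), np.int32(238)) c 450 48 size 95 46 yaw 11.2 z 32 n 600
px (np.int32(386), np.int32(267)) c 362 -312 size 165 24 yaw 83.2 z 26 n 368
px (np.int32(289), np.int32(391)) c 51 -29 size 110 38 yaw 59.7 z 58 n 1153
px (np.int32(499), np.int32(401)) c 15 -586 size 302 35 yaw -77.7 z 74 n 1326
t 22.5 q [-74.  -4.  46. 110.   3.  74.  19.] p [413. 151. 318.] jaw 47.6 F [ 0.6 -0.1 -0.2] w 43
[[0.116, 0.076, 0.243], [-0.811, -0.008, 0.007]] rows 6 dist 280
[[0.278, 0.077, 0.244], [-0.811, -0.008, 0.007]] rows 4 dist 162
```

View pics/s5.png

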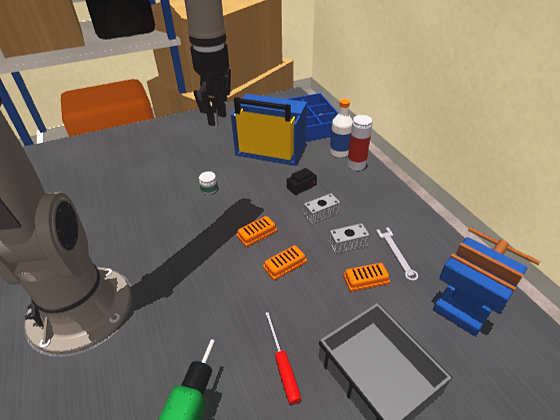

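The bin is home, with its bar at the same pose as at the start. Now casting A at (643,43).

Request:
send_rows --rows '[[[0.02,0.013,0.04],[-0.13,0,0]],[[0.04,0.026,0.08],[-0.26,0,0]],[[0.06,0.04,0.12],[-0.4,0,0]],[[0.08,0.052,0.16],[-0.53,0,0]],[[0.1,0.065,0.2],[-0.67,0,0]],[[0.116,0.076,0.243],[-0.811,-0.008,0.007]],[[0.116,0.076,0.243],[-0.811,-0.008,0.007]],[[0.116,0.076,0.243],[-0.811,-0.008,0.007]],[[0.15,0.077,0.244],[-0.811,-0.008,0.007]],[[0.19,0.077,0.244],[-0.811,-0.008,0.007]],[[0.23,0.077,0.244],[-0.811,-0.008,0.007]],[[0.26,0.077,0.244],[-0.811,-0.008,0.007]],[[0.281,0.077,0.244],[-0.811,-0.008,0.007]],[[0.281,0.077,0.244],[-0.811,-0.008,0.007]],[[0.281,0.077,0.244],[-0.811,-0.008,0.007]]]' --fingers -0.7

```text
t: 24.0
tcp_pos: [0.6436, 0.0431, 0.0347]
ee_rot: [-87.7, 89.9, -83.6]
wrist_force: [-0.6, -0.1, 0.3]
gripper_width: 0.0728
```

Request:
send_rows --rows '[[[0,0,0],[0,0,0]],[[0,0,0],[0,0,0]],[[0,0,0],[0,0,0]],[[0,0,0],[0,0,0]],[[0,0,0],[0,0,0]],[[-0.02,0,0],[0,0,0]],[[-0.06,0,0],[0,0,0]],[[-0.11,0,0],[0,0,0]],[[-0.15,0,0],[0,0,0]],[[-0.17,0,0],[0,0,0]],[[-0.17,0,0],[0,0,0]]]' --fingers 1 --squeeze 70

```text
t: 25.1
tcp_pos: [0.6448, 0.0432, 0.2074]
ee_rot: [0.1, 89.7, 4.2]
wrist_force: [1.2, -0.5, -3.6]
gripper_width: 0.0429
```

```bash
python3 -c "
from h import *
C=np.array([524,-412]);a=np.radians(9.3);cy=np.array([-np.sin(a),np.cos(a)])
for s in (42,-42): print(s,C+s*cy)
q=C-42*cy
plan((*q,210,99.3),(*q,100,99.3),(*q,42,99.3))"
```

```text
42 [ 517.21263951 -370.55205991]
-42 [ 530.78736049 -453.44794009]
t 25.1 q [-38.  30.  43.  92. -22.  66. 104.] p [645.  43. 207.] jaw 94.1 F [ 1.2 -0.5 -3.6] w 43
[[-0.003, -0.487, -0.15], [-0.09, 0.005, 0.0]] rows 11 dist 510
[[0.107, -0.487, -0.15], [-0.09, 0.005, 0.0]] rows 3 dist 110
[[0.165, -0.487, -0.15], [-0.09, 0.005, 0.0]] rows 2 dist 58
```

Request:
send_rows --rows '[[[0,-0.04,-0.012],[0,0,0]],[[0,-0.08,-0.025],[0,0,0]],[[0,-0.125,-0.04],[0,0,0]],[[0,-0.17,-0.055],[0,0,0]],[[0,-0.215,-0.068],[0,0,0]],[[0,-0.26,-0.08],[0,0,0]],[[0,-0.305,-0.095],[-0.05,0,0]],[[0,-0.35,-0.11],[-0.09,0,0]],[[0,-0.395,-0.12],[-0.09,0,0]],[[0,-0.44,-0.135],[-0.09,0,0]],[[0,-0.475,-0.145],[-0.09,0.005,0]],[[-0.003,-0.487,-0.15],[-0.09,0.005,0]],[[-0.003,-0.487,-0.15],[-0.09,0.005,0]],[[-0.003,-0.487,-0.15],[-0.09,0.005,0]],[[-0.003,-0.487,-0.15],[-0.09,0.005,0]]]'

```text
t: 26.6
tcp_pos: [0.5319, -0.4501, 0.2083]
ee_rot: [85.9, 89.8, 95.4]
wrist_force: [0.9, -0.3, -6.0]
gripper_width: 0.043
```

```bash
python3 -c "
from h import *
q=(530.8,-453.4)
plan((*q,100,99.3),(*q,41,99.3))"
```

```text
t 26.6 q [ 10.  36.  42.  84. -25.  70. 155.] p [ 532. -450.  208.] jaw 99.5 F [ 0.9 -0.3 -6. ] w 43
[[0.108, -0.003, -0.002], [0.003, 0.0, -0.003]] rows 3 dist 108
[[0.167, -0.004, -0.002], [0.003, 0.0, -0.003]] rows 2 dist 59
```

Request:
send_rows --rows '[[[0.04,-0.003,-0.002],[0,0,0]],[[0.08,-0.003,-0.002],[0,0,-0.003]],[[0.11,-0.003,-0.002],[0,0,-0.003]],[[0.13,-0.004,-0.002],[0,0,-0.003]],[[0.145,-0.004,-0.002],[0,0,-0.003]],[[0.155,-0.004,-0.002],[0,0,-0.003]],[[0.162,-0.004,-0.002],[0,0,-0.003]],[[0.167,-0.004,-0.002],[0,0,-0.003]],[[0.169,-0.004,-0.002],[0,0,-0.003]],[[0.169,-0.004,-0.002],[0,0,-0.003]],[[0.169,-0.004,-0.002],[0,0,-0.003]]]'

```text
t: 27.7
tcp_pos: [0.5312, -0.454, 0.0416]
ee_rot: [1.5, 89.9, 11.0]
wrist_force: [-2.3, 4.1, 6.1]
gripper_width: 0.0431
```

Request:
send_rows --rows '[[[0,0,0],[0,0,0]],[[0,0,0],[0,0,0]],[[0,0,0],[0,0,0]],[[0,0,0],[0,0,0]],[[-0.03,0,0],[0,0,0]],[[-0.08,0,0],[0,0,0]],[[-0.13,0,0],[0,0,0]],[[-0.18,0,0],[0,0,0]],[[-0.2,0,0],[0,0,0]],[[-0.2,0.05,0],[0,0,0]],[[-0.2,0.1,0],[0,0,0]],[[-0.2,0.15,0.02],[0,0,0]],[[-0.2,0.19,0.04],[0,0,0]],[[-0.2,0.19,0.04],[0,0,0]]]' --fingers -0.28

```text
t: 29.1
tcp_pos: [0.5429, -0.2505, 0.241]
ee_rot: [52.1, 89.6, 62.3]
wrist_force: [0.8, 0.2, 0.2]
gripper_width: 0.055
```

```bash
python3 -c "
from h import *
im,d,P=shot('top','pics/t6.png')
blobs(P,d,zmax=.1,amin=200)
plan((651,-88,200,82.2),(651,-88,34,82.2))"
```

```text
px (np.int32(383), np.int32(62)) c 894 -319 size 160 72 yaw -66.0 z 98 n 379
px (np.int32(85), np.int32(96)) c 848 501 size 224 163 yaw 84.1 z 57 n 3494
px (np.int32(195), np.int32(93)) c 841 192 size 59 27 yaw -64.4 z 91 n 257
px (np.int32(163), np.int32(98)) c 830 281 size 67 30 yaw -64.1 z 92 n 320
px (np.int32(397), np.int32(114)) c 794 -340 size 109 95 yaw 21.9 z 90 n 943
px (np.int32(113), np.int32(169)) c 648 420 size 190 53 yaw -40.1 z 30 n 716
px (np.int32(303), np.int32(163)) c 651 -88 size 91 44 yaw -7.8 z 47 n 564
px (np.int32(206), np.int32(168)) c 648 180 size 55 34 yaw 12.6 z 53 n 555
px (np.int32(344), np.int32(171)) c 631 -204 size 95 46 yaw -11.7 z 31 n 591
px (np.int32(134), np.int32(187)) c 592 360 size 192 19 yaw -46.9 z 93 n 753
px (np.int32(450), np.int32(214)) c 480 -490 size 129 63 yaw -37.8 z 70 n 395
px (np.int32(302), np.int32(229)) c 473 -82 size 95 46 yaw 10.7 z 32 n 603
px (np.int32(255), np.int32(238)) c 450 48 size 96 46 yaw 11.0 z 32 n 605
px (np.int32(168), np.int32(264)) c 387 287 size 46 45 yaw 88.1 z 52 n 332
px (np.int32(263), np.int32(380)) c 51 43 size 33 20 yaw -82.7 z 49 n 455
px (np.int32(499), np.int32(401)) c 15 -580 size 287 30 yaw -78.8 z 91 n 1713
t 29.1 q [-13.  23.  45.  97. -18.  67. 137.] p [ 541. -255.  241.] jaw 100.0 F [ 0.7 -1.3  1.4] w 55
[[0.042, 0.145, 0.137], [0.311, 0.003, -0.003]] rows 5 dist 204
[[0.208, 0.145, 0.137], [0.311, 0.003, -0.003]] rows 4 dist 166
```

View pics/t6.png

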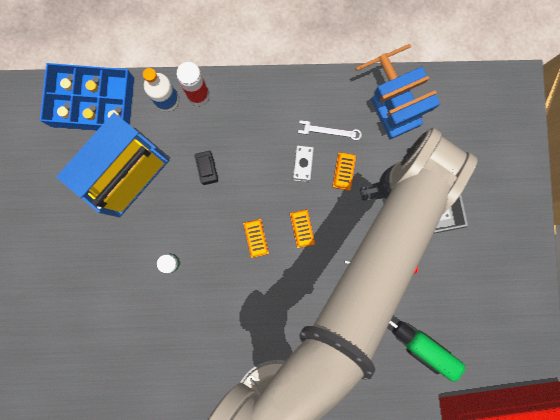

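The arm covers the crate, so I'll check it from the next pose. Casting B is unchanged at (303,163).

Request:
send_rows --rows '[[[0.01,0.03,0.03],[0.08,0,0]],[[0.02,0.06,0.06],[0.16,0,0]],[[0.03,0.1,0.09],[0.24,0,0]],[[0.042,0.13,0.12],[0.311,0,0]],[[0.042,0.145,0.137],[0.311,0.003,-0.003]],[[0.042,0.145,0.137],[0.311,0.003,-0.003]],[[0.042,0.145,0.137],[0.311,0.003,-0.003]],[[0.08,0.145,0.137],[0.311,0.003,-0.003]],[[0.12,0.145,0.137],[0.311,0.003,-0.003]],[[0.16,0.145,0.137],[0.311,0.003,-0.003]],[[0.19,0.145,0.137],[0.311,0.003,-0.003]],[[0.208,0.145,0.137],[0.311,0.003,-0.003]],[[0.208,0.145,0.137],[0.311,0.003,-0.003]],[[0.208,0.145,0.137],[0.311,0.003,-0.003]]]' --fingers -0.7

```text
t: 30.55
tcp_pos: [0.6519, -0.0896, 0.0355]
ee_rot: [-30.9, 89.9, -38.8]
wrist_force: [0.7, -0.2, 0.4]
gripper_width: 0.0725
```

Request:
send_rows --rows '[[[0,0,0],[0,0,0]],[[0,0,0],[0,0,0]],[[0,0,0],[0,0,0]],[[0,0,0],[0,0,0]],[[0,0,0],[0,0,0]],[[-0.02,0,0],[0,0,0]],[[-0.06,0,0],[0,0,0]],[[-0.11,0,0],[0,0,0]],[[-0.15,0,0],[0,0,0]],[[-0.17,0,0],[0,0,0]],[[-0.17,0,0],[0,0,0]]]' --fingers 1 --squeeze 70

```text
t: 31.65
tcp_pos: [0.6534, -0.0901, 0.2092]
ee_rot: [-4.0, 89.5, -11.9]
wrist_force: [0.4, -0.8, -4.0]
gripper_width: 0.0424
```

```bash
python3 -c "
from h import *
im,d,P=shot('top','pics/t7.png')
D=np.linalg.norm(P[...,:2]-[.531,-.453],axis=-1)
m=(P[...,2]>.035)&(P[...,2]<.06)&(D<.075)
t=P[m];print(len(t),cv2.minAreaRect((t[:,:2]*1000).astype(np.float32)),np.percentile(t[:,2],[10,50,90]))
q=(517.2,-370.6)
plan((*q,210,99.3),(*q,100,99.3),(*q,41,99.3))
cv2.imwrite('pics/t7c.png',cv2.resize(im[140:280,340:500,::-1],None,fx=3,fy=3))"
```

```text
773 ((533.33251953125, -466.1893005371094), (141.9512481689453, 77.60562896728516), 11.20826530456543) [0.04133308 0.04888311 0.0530526 ]
t 31.7 q [-27.  32.  46.  91. -24.  67. 106.] p [652. -89. 206.] jaw 82.1 F [-0.9  0.1 -4.6] w 42
[[-0.004, -0.297, -0.095], [-0.3, 0.004, 0.001]] rows 7 dist 312
[[0.106, -0.297, -0.095], [-0.3, 0.004, 0.001]] rows 3 dist 110
[[0.165, -0.297, -0.095], [-0.3, 0.004, 0.001]] rows 2 dist 59
```

View pics/t7c.png

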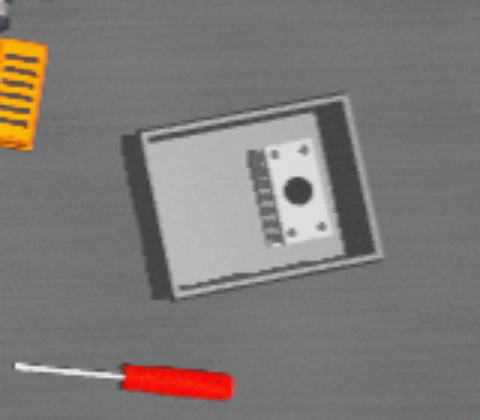

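Casting A stands flat in the crate, hub at crop (298,190). Casting B goes beside it.

Request:
send_rows --rows '[[[0,-0.04,-0.013],[-0.04,0,0]],[[0,-0.08,-0.026],[-0.08,0,0]],[[0,-0.12,-0.04],[-0.12,0,0]],[[0,-0.16,-0.052],[-0.16,0,0]],[[0,-0.2,-0.065],[-0.2,0,0]],[[0,-0.24,-0.08],[-0.25,0,0]],[[0,-0.28,-0.09],[-0.3,0,0]],[[-0.004,-0.297,-0.095],[-0.3,0.004,0.001]],[[-0.004,-0.297,-0.095],[-0.3,0.004,0.001]],[[-0.004,-0.297,-0.095],[-0.3,0.004,0.001]],[[-0.004,-0.297,-0.095],[-0.3,0.004,0.001]]]'

```text
t: 32.8
tcp_pos: [0.518, -0.3679, 0.2086]
ee_rot: [113.5, 89.8, 123.0]
wrist_force: [0.7, -0.1, -4.9]
gripper_width: 0.0426
```

```bash
python3 -c "
from h import *
q=(517.2,-370.6)
plan((*q,100,99.3),(*q,41,99.3))"
```

```text
t 32.8 q [  1.  29.  43.  94. -21.  66. 149.] p [ 518. -368.  209.] jaw 99.5 F [ 0.7 -0.1 -4.9] w 43
[[0.109, -0.003, -0.001], [0.003, -0.001, -0.003]] rows 3 dist 109
[[0.168, -0.003, -0.001], [0.003, -0.001, -0.003]] rows 2 dist 59
```

Request:
send_rows --rows '[[[0.04,-0.003,-0.001],[0,0,0]],[[0.08,-0.003,-0.001],[0,0,-0.003]],[[0.11,-0.003,-0.001],[0,0,-0.003]],[[0.13,-0.003,-0.001],[0,0,-0.003]],[[0.145,-0.003,-0.001],[0,0,-0.003]],[[0.155,-0.003,-0.001],[0,0,-0.003]],[[0.162,-0.003,-0.001],[0,0,-0.003]],[[0.167,-0.003,-0.001],[0,0,-0.003]],[[0.169,-0.003,-0.001],[0,0,-0.003]],[[0.169,-0.003,-0.001],[0,0,-0.003]],[[0.169,-0.003,-0.001],[0,0,-0.003]]]'

```text
t: 33.9
tcp_pos: [0.5176, -0.3706, 0.0431]
ee_rot: [58.7, 89.9, 68.2]
wrist_force: [-5.3, 5.7, 13.4]
gripper_width: 0.0429
```

Request:
send_rows --rows '[[[0,0,0],[0,0,0]],[[0,0,0],[0,0,0]],[[0,0,0],[0,0,0]],[[0,0,0],[0,0,0]],[[-0.03,0,0],[0,0,0]],[[-0.08,0,0],[0,0,0]],[[-0.13,0,0],[0,0,0]],[[-0.18,0,0],[0,0,0]],[[-0.2,0,0],[0,0,0]],[[-0.2,0.05,0],[0,0,0]],[[-0.2,0.1,0],[0,0,0]],[[-0.2,0.15,0],[0,0,0]],[[-0.2,0.2,0.0],[0,0,0]],[[-0.2,0.25,0],[0,0,0]],[[-0.2,0.3,0],[0,0,0]],[[-0.2,0.3,0],[0,0,0]]]' --fingers -0.28

```text
t: 35.5
tcp_pos: [0.4675, -0.0669, 0.243]
ee_rot: [85.4, 89.6, 95.6]
wrist_force: [0.2, 0.6, 0.7]
gripper_width: 0.0545
```

```bash
cat >> h.py <<'E'
def crate(P,lo,hi):
    a=np.radians(9.3); D=(P[...,:2]-[.524,-.412])@np.array([[np.cos(a),-np.sin(a)],[np.sin(a),np.cos(a)]])
    m=(P[...,2]>lo)&(P[...,2]<hi)&(abs(D[...,0])<.062)&(abs(D[...,1])<.088)
    n,l,s,_=cv2.connectedComponentsWithStats(m.astype(np.uint8))
    for i in range(1,n):
        if s[i,4]>80:
            (cx,cy),(w,h),r=cv2.minAreaRect((P[l==i][:,:2]*1000).astype(np.float32))
            print('in crate',round(cx),round(cy),'size',round(w),round(h),'ang',round(r,1),'z',np.percentile(P[l==i][:,2],[5,50,95]).round(3))
E
python3 -c "
from h import *
im,d,P=shot('top','pics/t8.png')
blobs(P,d,zmax=.1,amin=500)
crate(P,.043,.06)
plan((630,-204,200,78.3),(630,-204,19,78.3))
cv2.imwrite('pics/t8c.png',cv2.resize(im[120:280,220:500,::-1],None,fx=2.7,fy=2.7))"
```

```text
px (np.int32(86), np.int32(96)) c 848 500 size 224 163 yaw 84.1 z 57 n 3486
px (np.int32(397), np.int32(114)) c 794 -341 size 108 96 yaw 23.0 z 90 n 943
px (np.int32(113), np.int32(169)) c 645 419 size 188 53 yaw -41.2 z 35 n 714
px (np.int32(135), np.int32(184)) c 603 361 size 209 20 yaw -42.2 z 91 n 788
px (np.int32(206), np.int32(168)) c 648 180 size 56 34 yaw 12.2 z 52 n 557
px (np.int32(344), np.int32(171)) c 630 -204 size 95 45 yaw -11.4 z 32 n 588
px (np.int32(424), np.int32(205)) c 524 -412 size 192 156 yaw -80.7 z 70 n 1550
px (np.int32(437), np.int32(204)) c 529 -452 size 90 47 yaw 9.6 z 52 n 680
px (np.int32(407), np.int32(210)) c 515 -370 size 90 46 yaw 9.7 z 52 n 660
px (np.int32(256), np.int32(238)) c 450 49 size 96 46 yaw 10.6 z 32 n 600
px (np.int32(258), np.int32(391)) c 38 41 size 100 25 yaw -45.0 z 75 n 1130
px (np.int32(499), np.int32(401)) c 15 -581 size 290 30 yaw -78.5 z 91 n 1706
in crate 529 -452 size 90 47 ang 9.6 z [0.046 0.049 0.053]
in crate 515 -370 size 90 46 ang 9.7 z [0.045 0.049 0.053]
t 35.5 q [-37.   6.  44. 113.  -5.  63. 109.] p [468. -71. 243.] jaw 99.9 F [-0.4 -0.8 -1.4] w 55
[[0.043, -0.159, 0.137], [0.378, 0.001, -0.004]] rows 5 dist 214
[[0.224, -0.16, 0.136], [0.378, 0.001, -0.004]] rows 4 dist 181
```

View pics/t8c.png

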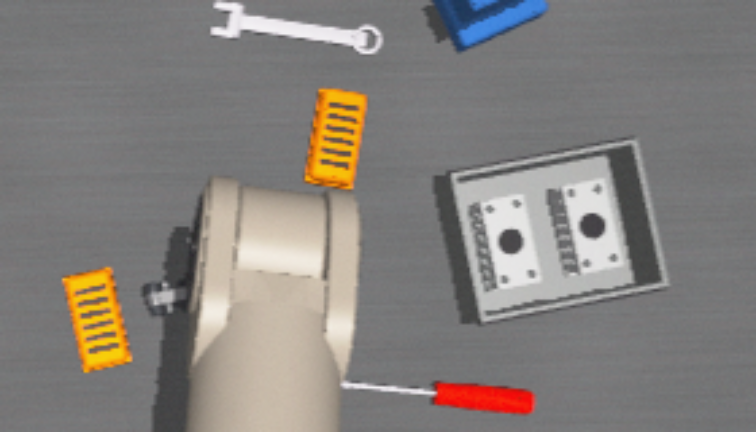

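Both castings stand flat (tops at 50 mm), 83 mm apart. Now cover 1 at (630,-204).

Request:
send_rows --rows '[[[0.01,-0.03,0.03],[0.08,0,0]],[[0.02,-0.06,0.06],[0.16,0,0]],[[0.03,-0.1,0.09],[0.24,0,0]],[[0.042,-0.13,0.12],[0.32,0,0]],[[0.043,-0.159,0.137],[0.378,0.001,-0.004]],[[0.043,-0.159,0.137],[0.378,0.001,-0.004]],[[0.043,-0.159,0.137],[0.378,0.001,-0.004]],[[0.08,-0.16,0.136],[0.378,0.001,-0.004]],[[0.12,-0.16,0.136],[0.378,0.001,-0.004]],[[0.16,-0.16,0.136],[0.378,0.001,-0.004]],[[0.2,-0.16,0.136],[0.378,0.001,-0.004]],[[0.219,-0.16,0.136],[0.378,0.001,-0.004]],[[0.219,-0.16,0.136],[0.378,0.001,-0.004]],[[0.219,-0.16,0.136],[0.378,0.001,-0.004]],[[0.219,-0.16,0.136],[0.378,0.001,-0.004]]]' --fingers -0.75

```text
t: 37.05
tcp_pos: [0.6313, -0.2051, 0.0267]
ee_rot: [-12.6, 89.8, -24.3]
wrist_force: [0.3, 0.5, -1.1]
gripper_width: 0.0743
```

Request:
send_rows --rows '[[[0,0,0],[0,0,0]],[[0,0,0],[0,0,0]],[[0,0,0],[0,0,0]],[[0,0,0],[0,0,0]],[[0,0,0],[0,0,0]],[[-0.02,0,0],[0,0,0]],[[-0.06,0,0],[0,0,0]],[[-0.11,0,0],[0,0,0]],[[-0.15,0,0],[0,0,0]],[[-0.18,0,0],[0,0,0]],[[-0.18,0,0],[0,0,0]]]' --fingers 1 --squeeze 25

```text
t: 38.15
tcp_pos: [0.6331, -0.2066, 0.2124]
ee_rot: [-6.2, 89.2, -17.9]
wrist_force: [0.3, 0.5, -1.0]
gripper_width: 0.0495
```

```bash
python3 -c "
from h import *
im,d,P=shot('top')
blobs(P,d,zmax=.1,amin=500)
q=(530.5,-454)
plan((*q,200,99.4),(*q,120,99.4),(*q,76,99.4))"
```

```text
px (np.int32(86), np.int32(96)) c 848 500 size 223 162 yaw 84.2 z 57 n 3493
px (np.int32(113), np.int32(169)) c 649 423 size 190 50 yaw -38.6 z 35 n 713
px (np.int32(206), np.int32(168)) c 648 180 size 55 34 yaw 10.7 z 52 n 548
px (np.int32(135), np.int32(184)) c 603 361 size 210 20 yaw -42.9 z 92 n 778
px (np.int32(425), np.int32(205)) c 524 -413 size 194 156 yaw -80.7 z 70 n 1474
px (np.int32(436), np.int32(204)) c 529 -453 size 90 48 yaw 9.3 z 51 n 685
px (np.int32(407), np.int32(210)) c 515 -369 size 90 45 yaw 9.9 z 52 n 659
px (np.int32(256), np.int32(239)) c 450 48 size 96 46 yaw 11.1 z 32 n 599
px (np.int32(299), np.int32(391)) c 36 -44 size 90 21 yaw 40.3 z 73 n 917
px (np.int32(499), np.int32(401)) c 15 -580 size 287 28 yaw -79.0 z 91 n 1722
t 38.2 q [-17.  33.  46.  90. -25.  68. 112.] p [ 632. -206.  209.] jaw 78.3 F [ 0.3 -0.2 -0.3] w 50
[[0.009, -0.264, -0.049], [-0.368, 0.009, 0.002]] rows 6 dist 268
[[0.089, -0.264, -0.049], [-0.368, 0.009, 0.002]] rows 2 dist 80
[[0.133, -0.264, -0.05], [-0.368, 0.009, 0.002]] rows 1 dist 44
```

Request:
send_rows --rows '[[[0,-0.04,-0.008],[-0.06,0,0]],[[0,-0.08,-0.016],[-0.12,0,0]],[[0,-0.12,-0.024],[-0.18,0,0]],[[0,-0.16,-0.032],[-0.24,0,0]],[[0,-0.2,-0.04],[-0.3,0,0]],[[0,-0.24,-0.045],[-0.368,0,0]],[[0,-0.264,-0.049],[-0.368,0.009,0.002]],[[0,-0.264,-0.049],[-0.368,0.009,0.002]],[[0,-0.264,-0.049],[-0.368,0.009,0.002]],[[0,-0.264,-0.049],[-0.368,0.009,0.002]],[[0,-0.264,-0.049],[-0.368,0.009,0.002]]]'

```text
t: 39.3
tcp_pos: [0.5314, -0.4521, 0.2084]
ee_rot: [108.2, 89.9, 117.7]
wrist_force: [0.1, 0.1, -1.4]
gripper_width: 0.0495
```

```bash
python3 -c "
from h import *
q=(530.5,-454)
plan((*q,100,99.4),(*q,76,99.4))"
```

```text
t 39.3 q [ 11.  35.  40.  84. -23.  70. 154.] p [ 531. -452.  208.] jaw 99.5 F [ 0.1  0.1 -1.4] w 49
[[0.108, -0.002, -0.001], [0.002, -0.0, -0.001]] rows 3 dist 108
[[0.132, -0.002, -0.001], [0.002, -0.0, -0.001]] rows 1 dist 24
```

Request:
send_rows --rows '[[[0.04,-0.002,-0.001],[0,0,0]],[[0.08,-0.002,-0.001],[0,0,0]],[[0.1,-0.002,-0.001],[0,0,0]],[[0.115,-0.002,-0.001],[0,0,0]],[[0.124,-0.002,-0.001],[0,0,0]],[[0.129,-0.002,-0.001],[0,0,0]],[[0.132,-0.002,-0.001],[0,0,0]],[[0.134,-0.002,-0.001],[0,0,0]],[[0.134,-0.002,-0.001],[0,0,0]],[[0.134,-0.002,-0.001],[0,0,0]]]'

```text
t: 40.3
tcp_pos: [0.5312, -0.454, 0.0789]
ee_rot: [46.5, 89.8, 56.1]
wrist_force: [-4.2, 6.0, 14.3]
gripper_width: 0.0493
```

Request:
send_rows --rows '[[[0,0,0],[0,0,0]],[[0,0,0],[0,0,0]],[[0,0,0],[0,0,0]],[[0,0,0],[0,0,0]],[[-0.02,0,0],[0,0,0]],[[-0.06,0,0],[0,0,0]],[[-0.11,0,0],[0,0,0]],[[-0.15,0,0],[0,0,0]],[[-0.15,0.05,0],[0,0,0]],[[-0.15,0.1,0],[0,0,0]],[[-0.15,0.15,0],[0,0,0]],[[-0.15,0.2,0],[0,0,0]],[[-0.15,0.25,0],[0,0,0]],[[-0.15,0.3,0],[0,0,0]],[[-0.15,0.35,0],[0,0,0]],[[-0.15,0.4,0],[0,0,0]],[[-0.15,0.45,0],[0,0,0]],[[-0.15,0.48,0],[0,0,0]],[[-0.15,0.48,0],[0,0,0]]]' --fingers -0.36

```text
t: 42.2
tcp_pos: [0.4504, 0.0239, 0.2298]
ee_rot: [65.9, 89.7, 75.9]
wrist_force: [0.0, 0.1, 0.0]
gripper_width: 0.058
```

```bash
python3 -c "
from h import *
im,d,P=shot('top','pics/t9.png')
blobs(P,d,zmax=.1,amin=500)
crate(P,.074,.09);crate(P,.043,.06)
plan((450,48,200,101),(450,48,24,101))
cv2.imwrite('pics/t9c.png',cv2.resize(im[120:280,220:500,::-1],None,fx=2.7,fy=2.7))"
```

```text
px (np.int32(86), np.int32(96)) c 849 500 size 223 163 yaw 84.0 z 57 n 3489
px (np.int32(397), np.int32(114)) c 794 -340 size 109 94 yaw 22.1 z 90 n 948
px (np.int32(113), np.int32(168)) c 655 422 size 204 50 yaw -34.7 z 37 n 725
px (np.int32(206), np.int32(168)) c 649 180 size 58 34 yaw 11.5 z 52 n 548
px (np.int32(134), np.int32(186)) c 597 366 size 193 19 yaw -42.7 z 93 n 753
px (np.int32(424), np.int32(205)) c 523 -411 size 191 151 yaw -80.6 z 79 n 2431
px (np.int32(407), np.int32(210)) c 515 -369 size 90 46 yaw 9.3 z 52 n 660
px (np.int32(302), np.int32(228)) c 473 -82 size 95 46 yaw 10.7 z 32 n 587
px (np.int32(499), np.int32(401)) c 14 -579 size 285 28 yaw -78.8 z 91 n 1713
in crate 529 -451 size 95 46 ang 9.6 z [0.075 0.079 0.082]
in crate 515 -369 size 90 46 ang 9.3 z [0.045 0.049 0.053]
t 42.2 q [-43.   3.  37. 116.  -2.  61.  95.] p [451.  21. 230.] jaw 99.8 F [-0.  -0.6 -1. ] w 58
[[0.03, 0.027, 0.004], [-0.02, 0.002, -0.003]] rows 1 dist 40
[[0.206, 0.026, 0.003], [-0.02, 0.002, -0.003]] rows 4 dist 176
```

View pics/t9c.png

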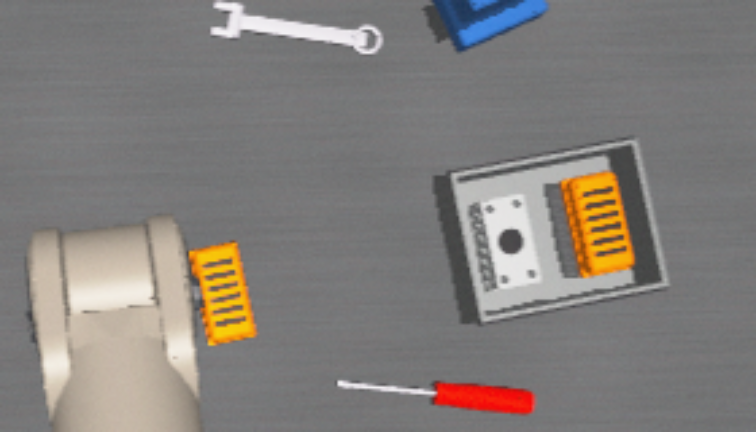

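Cover 1 is flat on casting A. The cover at (450,48) is hidden under the arm, so I'll take the visible one at (473,-82) next.

```bash
python3 -c "
from h import *
plan((473,-82,180,100.7),(473,-82,24,100.7))"
```

```text
t 42.2 q [-43.   3.  37. 116.  -2.  61.  95.] p [451.  21. 230.] jaw 99.8 F [-0.  -0.6 -1. ] w 58
[[0.05, -0.105, 0.004], [-0.015, 0.002, -0.003]] rows 3 dist 116
[[0.206, -0.106, 0.004], [-0.015, 0.002, -0.003]] rows 4 dist 156
```

Request:
send_rows --rows '[[[0.0,-0.04,0.004],[0,0,0]],[[0.02,-0.08,0.004],[0,0,0]],[[0.05,-0.105,0.004],[-0.015,0.002,-0.003]],[[0.05,-0.105,0.004],[-0.015,0.002,-0.003]],[[0.05,-0.105,0.004],[-0.015,0.002,-0.003]],[[0.09,-0.106,0.004],[-0.015,0.002,-0.003]],[[0.13,-0.106,0.004],[-0.015,0.002,-0.003]],[[0.17,-0.106,0.004],[-0.015,0.002,-0.003]],[[0.195,-0.106,0.004],[-0.015,0.002,-0.003]],[[0.206,-0.106,0.004],[-0.015,0.002,-0.003]],[[0.206,-0.106,0.004],[-0.015,0.002,-0.003]],[[0.206,-0.106,0.004],[-0.015,0.002,-0.003]],[[0.206,-0.106,0.004],[-0.015,0.002,-0.003]]]' --fingers -0.75

```text
t: 43.55
tcp_pos: [0.4748, -0.0822, 0.0252]
ee_rot: [-14.3, 89.8, -3.5]
wrist_force: [-0.1, -0.8, 0.8]
gripper_width: 0.0746
```

Request:
send_rows --rows '[[[0,0,0],[0,0,0]],[[0,0,0],[0,0,0]],[[0,0,0],[0,0,0]],[[0,0,0],[0,0,0]],[[0,0,0],[0,0,0]],[[-0.02,0,0],[0,0,0]],[[-0.06,0,0],[0,0,0]],[[-0.11,0,0],[0,0,0]],[[-0.15,0,0],[0,0,0]],[[-0.18,0,0],[0,0,0]],[[-0.18,0,0],[0,0,0]]]' --fingers 1 --squeeze 25

```text
t: 44.65
tcp_pos: [0.4771, -0.0827, 0.2095]
ee_rot: [-4.5, 89.2, 6.2]
wrist_force: [0.2, 0.0, -0.8]
gripper_width: 0.0497
```

```bash
python3 -c "
from h import *
q=(517,-370.5)
plan((*q,205,99.4),(*q,120,99.4),(*q,76,99.4))"
```

```text
t 44.6 q [-35.  10.  44. 114.  -8.  58. 114.] p [477. -83. 209.] jaw 100.7 F [ 0.2  0.  -0.8] w 50
[[0.005, -0.29, -0.014], [0.023, 0.013, 0.001]] rows 6 dist 291
[[0.09, -0.29, -0.016], [0.023, 0.013, 0.001]] rows 2 dist 85
[[0.134, -0.29, -0.016], [0.023, 0.013, 0.001]] rows 1 dist 44
```

Request:
send_rows --rows '[[[0,-0.04,-0.002],[0,0,0]],[[0,-0.08,-0.004],[0,0,0]],[[0,-0.12,-0.006],[0,0,0]],[[0,-0.16,-0.008],[0,0,0]],[[0,-0.2,-0.01],[0.01,0,0]],[[0,-0.24,-0.012],[0.02,0.01,0]],[[0,-0.28,-0.014],[0.023,0.013,0]],[[0,-0.29,-0.014],[0.023,0.013,0]],[[0,-0.29,-0.014],[0.023,0.013,0]],[[0,-0.29,-0.014],[0.023,0.013,0]],[[0,-0.29,-0.014],[0.023,0.013,0]]]'

```text
t: 45.75
tcp_pos: [0.5176, -0.3679, 0.209]
ee_rot: [86.6, 89.9, 96.1]
wrist_force: [0.2, -0.3, -0.8]
gripper_width: 0.0495
```

```bash
python3 -c "
from h import *
q=(517,-370.5)
im,d,P=shot('top'); blobs(P,d,zmax=.1,amin=500)
plan((*q,100,99.4),(*q,76,99.4))"
```

```text
px (np.int32(85), np.int32(96)) c 849 500 size 223 162 yaw 84.4 z 56 n 3506
px (np.int32(397), np.int32(114)) c 795 -340 size 109 94 yaw 23.1 z 90 n 936
px (np.int32(113), np.int32(169)) c 648 423 size 190 46 yaw -35.9 z 38 n 718
px (np.int32(206), np.int32(168)) c 648 179 size 56 34 yaw 12.0 z 53 n 547
px (np.int32(135), np.int32(185)) c 603 361 size 209 19 yaw -42.2 z 93 n 777
px (np.int32(418), np.int32(205)) c 524 -411 size 191 156 yaw -80.9 z 70 n 838
px (np.int32(406), np.int32(210)) c 515 -368 size 90 42 yaw 9.0 z 51 n 570
px (np.int32(255), np.int32(239)) c 450 48 size 95 46 yaw 11.0 z 32 n 602
px (np.int32(499), np.int32(401)) c 15 -581 size 290 30 yaw -78.6 z 91 n 1707
t 45.8 q [ -0.  29.  45.  94. -22.  66. 150.] p [ 518. -368.  209.] jaw 99.5 F [ 0.1  0.2 -1.2] w 50
[[0.109, -0.002, -0.001], [0.003, 0.0, -0.001]] rows 3 dist 109
[[0.133, -0.002, -0.001], [0.003, 0.0, -0.001]] rows 1 dist 24
```

Request:
send_rows --rows '[[[0.04,-0.002,-0.001],[0,0,0]],[[0.08,-0.002,-0.001],[0,0,0]],[[0.1,-0.002,-0.001],[0,0,0]],[[0.115,-0.002,-0.001],[0,0,0]],[[0.124,-0.002,-0.001],[0,0,0]],[[0.129,-0.002,-0.001],[0,0,0]],[[0.132,-0.002,-0.001],[0,0,0]],[[0.133,-0.002,-0.001],[0,0,0]],[[0.133,-0.002,-0.001],[0,0,0]],[[0.133,-0.002,-0.001],[0,0,0]]]'

```text
t: 46.8
tcp_pos: [0.5175, -0.3704, 0.0769]
ee_rot: [9.1, 89.9, 18.6]
wrist_force: [0.1, -0.3, -0.4]
gripper_width: 0.0495
```

Request:
send_rows --rows '[[[0,0,0],[0,0,0]],[[0,0,0],[0,0,0]],[[0,0,0],[0,0,0]],[[0,0,0],[0,0,0]],[[-0.02,0,0],[0,0,0]],[[-0.06,0,0],[0,0,0]],[[-0.11,0,0],[0,0,0]],[[-0.15,0,0],[0,0,0]],[[-0.15,0.05,0],[0,0,0]],[[-0.15,0.1,0],[0,0,0]],[[-0.15,0.15,0],[0,0,0]],[[-0.15,0.2,0],[0,0,0]],[[-0.15,0.25,0],[0,0,0]],[[-0.15,0.28,0],[0,0,0]],[[-0.15,0.28,0],[0,0,0]]]' --fingers -0.36

```text
t: 48.3
tcp_pos: [0.4704, -0.089, 0.2267]
ee_rot: [71.9, 89.8, 81.9]
wrist_force: [0.2, 0.5, -1.2]
gripper_width: 0.0585
```

```bash
python3 -c "
from h import *
im,d,P=shot('top','pics/t10.png')
blobs(P,d,zmax=.1,amin=500)
crate(P,.074,.09)
plan((450,48,180,101),(450,48,24,101))"
```

```text
px (np.int32(86), np.int32(96)) c 849 500 size 223 163 yaw 84.2 z 57 n 3503
px (np.int32(397), np.int32(114)) c 794 -340 size 109 94 yaw 22.3 z 90 n 943
px (np.int32(113), np.int32(168)) c 650 426 size 189 50 yaw -34.4 z 38 n 716
px (np.int32(206), np.int32(168)) c 648 179 size 55 34 yaw 11.2 z 53 n 549
px (np.int32(135), np.int32(184)) c 604 361 size 209 20 yaw -42.0 z 92 n 786
px (np.int32(424), np.int32(205)) c 524 -411 size 190 154 yaw -81.5 z 79 n 2428
px (np.int32(408), np.int32(210)) c 514 -369 size 95 47 yaw 8.7 z 81 n 847
px (np.int32(255), np.int32(239)) c 450 48 size 95 45 yaw 11.4 z 32 n 602
px (np.int32(259), np.int32(391)) c 39 41 size 100 25 yaw -44.9 z 74 n 1140
px (np.int32(499), np.int32(401)) c 15 -580 size 286 29 yaw -78.8 z 91 n 1724
in crate 529 -451 size 95 46 ang 9.4 z [0.075 0.079 0.082]
in crate 514 -368 size 95 45 ang 9.9 z [0.075 0.079 0.082]
t 48.4 q [-37.   9.  47. 113.  -7.  61. 114.] p [471. -92. 227.] jaw 99.8 F [ 0.4 -0.7  0.7] w 58
[[0.047, 0.141, 0.003], [-0.02, 0.002, -0.001]] rows 3 dist 149
[[0.203, 0.141, 0.003], [-0.02, 0.002, -0.001]] rows 4 dist 156
```

Both covers lie flat, tops at 80 mm. Now the third cover.

Request:
send_rows --rows '[[[0.01,0.04,0.003],[0,0,0]],[[0.02,0.08,0.003],[0,0,0]],[[0.04,0.12,0.003],[-0.02,0,0]],[[0.047,0.141,0.003],[-0.02,0.002,-0.001]],[[0.047,0.141,0.003],[-0.02,0.002,-0.001]],[[0.047,0.141,0.003],[-0.02,0.002,-0.001]],[[0.09,0.141,0.003],[-0.02,0.002,-0.001]],[[0.13,0.141,0.003],[-0.02,0.002,-0.001]],[[0.17,0.141,0.003],[-0.02,0.002,-0.001]],[[0.192,0.141,0.003],[-0.02,0.002,-0.001]],[[0.203,0.141,0.003],[-0.02,0.002,-0.001]],[[0.203,0.141,0.003],[-0.02,0.002,-0.001]],[[0.203,0.141,0.003],[-0.02,0.002,-0.001]],[[0.203,0.141,0.003],[-0.02,0.002,-0.001]]]' --fingers -0.75

```text
t: 49.75
tcp_pos: [0.4514, 0.0476, 0.0256]
ee_rot: [12.9, 89.8, 23.9]
wrist_force: [0.2, -0.5, 0.5]
gripper_width: 0.0749
```

Request:
send_rows --rows '[[[0,0,0],[0,0,0]],[[0,0,0],[0,0,0]],[[0,0,0],[0,0,0]],[[0,0,0],[0,0,0]],[[0,0,0],[0,0,0]],[[-0.02,0,0],[0,0,0]],[[-0.06,0,0],[0,0,0]],[[-0.11,0,0],[0,0,0]],[[-0.15,0,0],[0,0,0]],[[-0.18,0,0],[0,0,0]],[[-0.18,0,0],[0,0,0]]]' --fingers 1 --squeeze 25

```text
t: 50.85
tcp_pos: [0.4538, 0.048, 0.2098]
ee_rot: [16.9, 89.3, 27.9]
wrist_force: [0.1, -0.5, -0.2]
gripper_width: 0.0497
```

```bash
python3 -c "
from h import *
q=(516,-369.5)
plan((*q,205,99.4),(*q,120,99.4),(*q,106,99.4))"
```

```text
t 50.9 q [-52.   6.  44. 117.  -5.  58.  95.] p [454.  48. 210.] jaw 101.0 F [ 0.1 -0.5 -0.2] w 50
[[0.003, -0.422, -0.019], [0.028, 0.012, -0.004]] rows 9 dist 422
[[0.088, -0.422, -0.02], [0.028, 0.012, -0.004]] rows 2 dist 85
[[0.102, -0.422, -0.02], [0.028, 0.012, -0.004]] rows 1 dist 14
```

Request:
send_rows --rows '[[[0,-0.04,-0.002],[0,0,0]],[[0,-0.08,-0.004],[0,0,0]],[[0,-0.12,-0.006],[0,0,0]],[[0,-0.165,-0.008],[0,0,0]],[[0,-0.21,-0.01],[0.01,0,0]],[[0,-0.255,-0.012],[0.02,0.01,0]],[[0,-0.3,-0.014],[0.028,0.012,0]],[[0,-0.345,-0.016],[0.028,0.012,0]],[[0,-0.39,-0.018],[0.028,0.012,-0.004]],[[0,-0.422,-0.019],[0.028,0.012,-0.004]],[[0,-0.422,-0.019],[0.028,0.012,-0.004]],[[0,-0.422,-0.019],[0.028,0.012,-0.004]],[[0,-0.422,-0.019],[0.028,0.012,-0.004]],[[0,-0.422,-0.019],[0.028,0.012,-0.004]]]'

```text
t: 52.25
tcp_pos: [0.516, -0.3678, 0.2075]
ee_rot: [77.2, 89.9, 86.7]
wrist_force: [-0.2, -0.5, -1.6]
gripper_width: 0.0489
```

```bash
python3 -c "
from h import *
q=(516,-369.5)
plan((*q,120,99.4),(*q,106,99.4))"
```

```text
t 52.2 q [ -2.  30.  48.  94. -24.  66. 151.] p [ 516. -368.  207.] jaw 99.5 F [-0.2 -0.5 -1.6] w 49
[[0.087, -0.002, -0.0], [0.002, 0.0, -0.002]] rows 2 dist 88
[[0.101, -0.002, -0.0], [0.002, 0.0, -0.002]] rows 1 dist 14
```

Request:
send_rows --rows '[[[0.04,-0.002,0],[0,0,0]],[[0.07,-0.002,0],[0,0,0]],[[0.085,-0.002,0],[0,0,0]],[[0.093,-0.002,0],[0,0,0]],[[0.098,-0.002,0],[0,0,0]],[[0.101,-0.002,0],[0,0,0]],[[0.102,-0.002,0],[0,0,0]],[[0.102,-0.002,0],[0,0,0]],[[0.102,-0.002,0],[0,0,0]]]'

```text
t: 53.15
tcp_pos: [0.5169, -0.3701, 0.1068]
ee_rot: [19.1, 89.9, 28.7]
wrist_force: [-1.4, 1.5, 5.9]
gripper_width: 0.0497
```

Request:
send_rows --rows '[[[0,0,0],[0,0,0]],[[0,0,0],[0,0,0]],[[0,0,0],[0,0,0]],[[0,0,0],[0,0,0]],[[-0.02,0,0],[0,0,0]],[[-0.06,0,0],[0,0,0]],[[-0.11,0,0],[0,0,0]],[[-0.15,0,0],[0,0,0]],[[-0.15,0.05,0],[0,0,0]],[[-0.15,0.1,0],[0,0,0]],[[-0.15,0.15,0],[0,0,0]],[[-0.15,0.2,0],[0,0,0]],[[-0.15,0.25,0],[0,0,0]],[[-0.15,0.3,0],[0,0,0]],[[-0.15,0.35,0],[0,0,0]],[[-0.15,0.4,0],[0,0,0]],[[-0.15,0.4,0],[0,0,0]],[[-0.15,0.4,0],[0,0,0]]]' --fingers -0.36

```text
t: 54.95
tcp_pos: [0.4503, 0.0252, 0.2571]
ee_rot: [16.8, 89.9, 26.5]
wrist_force: [0.5, 0.5, -0.4]
gripper_width: 0.0579
```

```bash
python3 -c "
from h import *
im,d,P=shot('top','pics/t11.png')
crate(P,.104,.12);crate(P,.074,.09)
blobs(P,d,zmax=.1,amin=300)
m=(P[...,2]>.185)&(P[...,2]<.23)&(np.indices(d.shape)[1]<200)
t=P[m];t=t[np.linalg.norm(t[:,:2]-[.6,.357],axis=1)<.12]
print(len(t),cv2.minAreaRect((t[:,:2]*1000).astype(np.float32)))
plan()
im,_,_=shot('side','pics/s11.png')"
```

```text
in crate 513 -368 size 95 47 ang 10.4 z [0.105 0.109 0.112]
in crate 529 -451 size 95 46 ang 9.4 z [0.075 0.079 0.082]
px (np.int32(383), np.int32(62)) c 894 -318 size 158 73 yaw -65.6 z 99 n 385
px (np.int32(86), np.int32(96)) c 849 501 size 224 162 yaw 84.2 z 57 n 3516
px (np.int32(164), np.int32(97)) c 831 278 size 66 26 yaw -54.0 z 91 n 314
px (np.int32(397), np.int32(114)) c 794 -340 size 108 95 yaw 22.7 z 90 n 939
px (np.int32(113), np.int32(169)) c 650 427 size 190 53 yaw -34.0 z 35 n 719
px (np.int32(206), np.int32(168)) c 648 180 size 56 34 yaw 10.5 z 52 n 548
px (np.int32(136), np.int32(184)) c 602 360 size 209 18 yaw -42.7 z 92 n 795
px (np.int32(424), np.int32(205)) c 523 -412 size 190 152 yaw -81.2 z 79 n 2437
px (np.int32(403), np.int32(210)) c 510 -348 size 99 11 yaw 8.7 z 93 n 350
px (np.int32(168), np.int32(264)) c 387 287 size 46 45 yaw 88.2 z 52 n 332
px (np.int32(392), np.int32(267)) c 361 -327 size 133 24 yaw 83.2 z 26 n 343
px (np.int32(244), np.int32(398)) c 21 85 size 110 40 yaw -4.6 z 24 n 350
px (np.int32(499), np.int32(400)) c 14 -581 size 291 28 yaw -78.8 z 91 n 1714
570 ((598.9922485351562, 356.48779296875), (17.17410659790039, 176.2022247314453), 48.39750289916992)
t 55.0 q [-54.   1.  46. 114.  -1.  65.  93.] p [451.  24. 257.] jaw 99.5 F [ 0.5 -0.8 -0.9] w 58
```

View pics/t11.png

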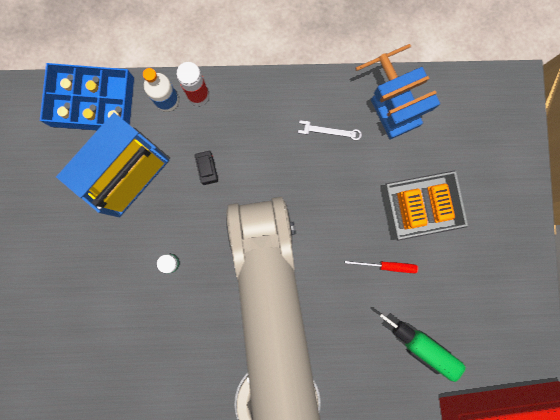

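View pics/s11.png

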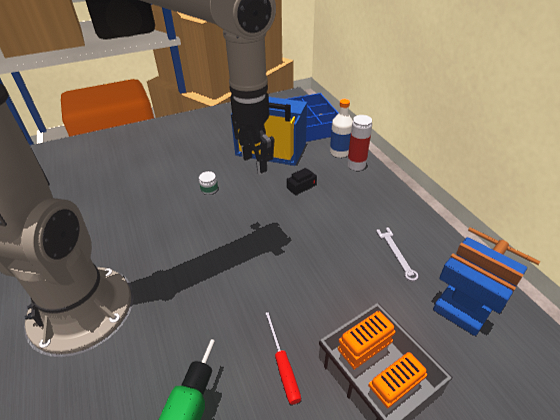

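All parts are packed, with two stacked covers at (367,335) and one at (400,378) in the side view. The bin is home and nothing is left on the bench. Handing in.

```bash
python3 -c "
from plant import robot
print(robot.hand_in())"
```

```text
the job is handed in; nothing more can be done
None
```

The bench is cleared and the job is handed in at about 55 s; `hand_in` reported no verdict.

- **Bin:** I tipped it to its stop, put both filters in side by side, and pushed it home. In the last check its bar was within 1 mm of where it started. I saw both filters in the trough before closing, but the closed bin hides them.
- **Crate:** Both castings stand flat on the floor, with tops at about 50 mm. One cover lies on one casting, top at 79 mm. Two covers are stacked on the other, top at 109 mm. All are flat with slots up and within about 1° of the crate's axes.
- **Bench:** The battery and grease tin read the same position as at the start, and the screwdriver looks undisturbed. I saw no part knocked aside before its pick, and the gripper finished clear and empty.

No check failed or disagreed. The wrist force stayed below about 22 N at the end of every move.

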